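# Run the filter nut onto an upturned shop-vacuum head

## Task

Fit the plastic wing nut that holds the filter on the upturned vacuum head: set it over the threaded stud in the middle of the filter, turn it backward (counter-clockwise seen from above) until its thread drops off the start of the stud's thread and it sits square, then run it forward (clockwise) until it is fully down, flat on the filter's end cap. Leave the other things on the bench where they are.

Things in the scene. Friction and masses are not known exactly. Their poses are not given: they have to be found in the camera images.
- vac: Upside-down head of a workshop vacuum, fixed: black dome, grey rim, 280 mm across, 110 mm high; port stub (58 mm across, 45 mm up) on its +x side to 160 mm from the axis. On it stands a white pleated filter, 140 mm across, with tan end caps, top 235 mm above the bench, and from its middle rises a grey plastic threaded stud, tip 51 mm above the cap. Origin on the stud's axis at bench level, z up.
- cap_top (a point): On the stud's axis at the flat top of the filter's end cap, 235 mm above the bench: the centre of the nut's underside belongs here. Axes as vac. Stud: coarse one-start right-hand thread, 29 mm across, 6 mm pitch, from the cap to about 20 mm above it, where it begins abruptly. Above that the stud is plain, 22 mm across, tapering to 12 mm over its top 6 mm.
- thread_start (a point): Where the nut's first lug lies when it rides on the very end of the stud's thread: 13.2 mm from the axis along vac's +x, 21 mm above the cap. From here the thread goes down clockwise seen from above. A nut not yet started may sit up to 8 degrees out of square; turned backward past this end its lug drops 6 mm and it sits square, underside 9 to 10 mm above the cap, 1.5 turns from home.
- wingnut: Loose black plastic wing nut, 45 g, lying on the bench right way up. Origin: centre of its underside; x along the wings, z up. Hub: upright tube 44 mm outside, 30 mm high, open at both ends. Two upright wings opposite each other, 9 to 10 mm thick, reach 54 mm from the axis and span 5 to 37 mm above the underside. 1 to 2 N on a wing turns it; home it resists sharply (stop at about 7 N).
- nut_center (a point): Grasp point of the wing nut, on the hub's axis, half-way up the hub: 15 mm above the underside. Axes as wingnut.
- nut_start (a point): The lowest lug of the thread inside the nut's bore (the start of its thread): 13.2 mm from the hub's axis along wingnut's +y, 6 mm above the underside. Three more lugs rise from it counter-clockwise, 90 degrees and 1.5 mm apart. They clear the stud's 22 mm core by 0.9 mm all round; the top 8 mm of the hub's bore is 26 mm wide.
- dustbrush: Dusting brush lying on the bench, bystander.
- driver: Screwdriver lying on the bench, bystander.
- screwjar: Glass jar with a steel cap, 60 mm across, 85 mm high, bystander.
- sandblock: Wooden sanding block, 105 x 62 x 30 mm, bystander.
Not all that is in view belongs to the job. There is more than one size of the wingnut; the job needs the larger.

How it is judged:
By the outcome, as a careful person would: the job done as asked, in the order asked, and still so for the second after the job is handed in, with the robot touching nothing.
It also fails if it takes over 70 s, if anything falls off the work surface, if the arm or the gripper's body presses on something with over 40 N, if the wrist force passes 120 N, or if a joint passes its speed limit or range.

## Robot

A 6-joint arm with a two-finger parallel gripper is mounted at the origin on the work surface. World frame = base frame: x ahead of the robot, y to its left, z up, the work surface at z = 0. Lengths are in m, angles in rad, forces in N, time in s.
With the tool pointing down it reaches from about 0.25 to 0.775 m from the base axis. Payload 4 kg.
Tool frame: the origin (TCP) lies at the very end of the fingers, on their centre line; the grasp point (between the pads) lies 19 mm behind it; z points along the fingers, y is the line along which they close (so a half turn about z gives the same grasp; the last joint's range is limited). The gripper opens to 94 mm and grips with 3 to 60 N. Pads are 16 mm wide; open, the fingers measure 119 mm over their backs; the gripper's body (75 mm by 177 mm) begins 78 mm behind the grasp point.
Start: joints at [1.166, 0.087, 1.371, -0, 1.684, -0.103], TCP at [0.163, 0.525, 0.185] pointing down, gripper open.
Joint ranges: [-3.1, 3.1], [-0.76, 2.03], [0.27, 2.55], [-1.08, 4.22], [0.17, 2.65], [-2.57, 2.57]. Speed limits (rad/s): [2.79, 2.79, 3.14, 3.14, 3.14, 3.14].

## Interface

Orientations are given as [roll, pitch, yaw] about the fixed x, y, z axes, in that order (R = Rz(yaw) Ry(pitch) Rx(roll)).
In Python, from bench import robot, vision gives the robot as it stands.
- The arm moves only by the shell command python3 -m crank 'ROWS'. ROWS is JSON, a list of rows, each a list of 3 entries, a list of its own where there are three numbers: the closure, from 0 (fully open) to 1 (shut), then the shift along the tool's x, y, z in m, then the turn, a rotation vector about the tool's x, y, z in degrees. A call has 1 to 8 rows; each row shifts and turns the commanded pose from where the row before left it, along the tool's axes as they then stand; what a row does not reach is not made up. A row lasts 1/10 s, in which the tool goes at most 50 mm and 8.59 degrees, less where a joint would pass 70% of its speed; a pose out of reach is approached as far as the arm can. A call with a gripper value outside its range is refused whole. The fingers move at their own pace and stop on an object; the grip force is fixed at half the most. Time passes only in rows, so rows that do not move let the fingers close. It gives the time, the measured TCP pose, the force, the opening and the grip force at its end, in the units of the state.
- robot.get_obs(): the state, without advancing time (a new reading comes with each control period).
- vision.snapshot(name): name is "scene" or "top" or "wrist"; returns a dict with "color" (384x512x3 uint8, red, green, blue), "z_map" (384x512 float32, m along the optical axis (not along the pixel's ray), 0 where there is no reading), "fx", "fy", "cx", "cy" (pixels), "R" (3x3) and "t" (3): a world point X has camera coordinates R X + t. Camera axes: x right, y down, z forward; pixel columns grow to the right and rows downward; lengths in m; the calibration is good to about 2 mm. A picture is of the moment at which its call begins.
- robot.close_job(): hands the job in; it is judged then, once.
The state is a dict: "time": time; "joint_positions": joint angles; "qvel": joint speeds; "joint_torque": joint torques, N m; "tool_pos": TCP position; "ee_rot": TCP orientation; "wrist_force": force on the tool from outside, world axes, zero at the start; "wrist_torque": the same for the moment, N m; "width": finger opening in m; "finger_force": force on a finger pad.
Only numpy, scipy, OpenCV 4.12 (cv2) and the standard library are available. Lean on these libraries where they do the work, as an engineer would, in place of code of your own. Each camera call takes 0.05 s, during which the arm holds its last target. There are 200 camera calls.

## Working session

There is one attempt and no reset: what is moved stays moved. The work goes in short steps, Python scripts to look and compute and a shell command to move; the robot and the scene stay as the last step left them, time stands still between calls to the robot, and variables do not carry over. Pictures are saved under pics/ and viewed, at most 10 in all, crops included, and the job is handed in when it is done.

```bash
mkdir -p pics; ls
cat > h.py <<'E'
import numpy as np, cv2
from bench import robot, vision
def snap(n,f=None):
    s=vision.snapshot(n)
    if f: cv2.imwrite('pics/'+f,cv2.cvtColor(s['color'],cv2.COLOR_RGB2BGR))
    return s
def cloud(s):
    z=s['z_map']; v,u=np.indices(z.shape)
    P=np.stack([(u-s['cx'])/s['fx']*z,(v-s['cy'])/s['fy']*z,z],-1)
    return (P-s['t'])@s['R']   # R^T (P-t)
def ray(s,u,v,zp):
    d=s['R'].T@np.array([(u-s['cx'])/s['fx'],(v-s['cy'])/s['fy'],1]); c=-s['R'].T@s['t']
    return c+d*(zp-c[2])/d[2]
E
python3 - <<'E'
from h import *
o=robot.get_obs(); print({k:np.round(v,3) for k,v in o.items()})
import pickle
S={n:snap(n) for n in('scene','top')}
pickle.dump(S,open('s.pkl','wb'))
cv2.imwrite('pics/a.png',cv2.cvtColor(np.vstack([cv2.resize(S['top']['color'],(800,600))]),cv2.COLOR_RGB2BGR))
cv2.imwrite('pics/b.png',cv2.cvtColor(cv2.resize(S['scene']['color'],(800,600)),cv2.COLOR_RGB2BGR))
for n in S: print(n,-S[n]['R'].T@S[n]['t'],S[n]['fx'],S[n]['R'])
E
```

```text
pics
{'time': np.float64(0.0), 'joint_positions': array([ 1.166,  0.088,  1.372,  0.   ,  1.684, -0.103]), 'qvel': array([ 0.001,  0.002, -0.001,  0.001, -0.001, -0.001]), 'joint_torque': array([-1.0000e-03, -3.4017e+01, -3.0243e+01,  7.2000e-02,  3.3000e-02,
       -0.0000e+00]), 'tool_pos': array([0.163, 0.525, 0.184]), 'ee_rot': array([-3.139, -0.   ,  2.84 ]), 'wrist_force': array([ 0.372, -0.312, -0.587]), 'wrist_torque': array([-0.002, -0.03 , -0.   ]), 'finger_force': np.float64(0.0), 'width': np.float64(0.094)}
scene [ 1.04073804 -0.5532398   0.83346899] 361.4708730580061 [[ 0.72841215  0.68511294 -0.00599977]
 [ 0.46427509 -0.50001936 -0.7310467 ]
 [-0.50384956  0.52971775 -0.68230105]]
top [ 0.30972421 -0.04425908  1.52286613] 390.49683838493803 [[ 0.00786151 -0.99984581 -0.0157021 ]
 [-0.98592997 -0.00512818 -0.1670802 ]
 [ 0.16697392  0.01679467 -0.98581826]]
```

View pics/a.png

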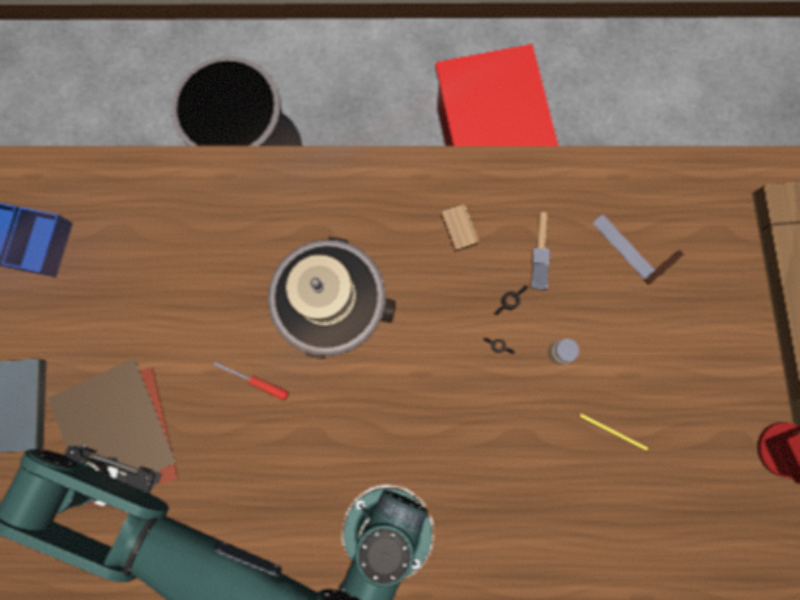

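View pics/b.png

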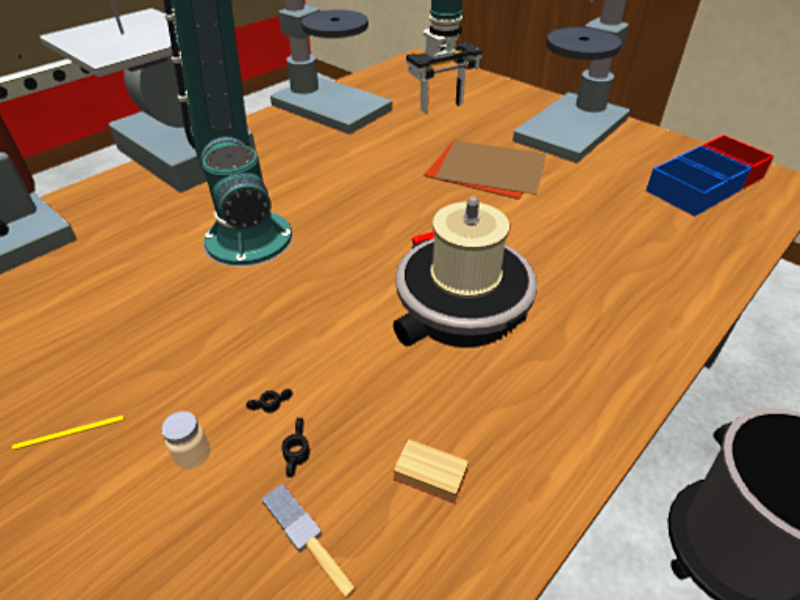

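The top view (800×600) shows the larger nut at about (511,299), the smaller one at (499,346), the stud at (317,285), and the port at (389,310), pointing toward −y. The scene view agrees.

Run:
```python
from h import *
import pickle
S=pickle.load(open('s.pkl','rb'));s=S['top'];k=1.5625
c=cv2.cvtColor(s['color'],cv2.COLOR_RGB2GRAY)
m=(c<65).astype(np.uint8)
n,l,st,ce=cv2.connectedComponentsWithStats(m)
for i in range(1,n):
    if st[i,4]>30 and 290<ce[i][0]<350 and 170<ce[i][1]<240:
        v,u=np.where(l==i); P=np.array([ray(s,a,b,.025) for a,b in zip(u,v)])[:,:2]
        x0=(P.max(0)+P.min(0))/2; w,V=np.linalg.eigh(np.cov(P.T)); d=V[:,1]
        pr=(P-P.mean(0))@d
        print('nut',st[i],P.mean(0),x0,'ang',np.degrees(np.arctan2(d[1],d[0])),pr.min(),pr.max())
for n_ in('top','scene'):
    s=S[n_];C=cloud(s)
    q=(np.abs(C[...,2]-.235)<.006)&(C[...,0]>.3)&(C[...,1]>0)&(C[...,1]<.4); P=C[q][:,:2].astype(np.float32)
    print(n_,'cap',len(P),cv2.minEnclosingCircle(P), P.mean(0))
    q=(C[...,2]>.255)&(C[...,0]>.35)&(C[...,1]>.05)&(C[...,1]<.25)&(C[...,2]<.3); print('stud',C[q].mean(0),C[q].max(0),q.sum())
s=S['top']
hsv=cv2.cvtColor(s['color'],cv2.COLOR_RGB2HSV)
for u,v in((389,310),):print('port',ray(s,u/k,v/k,.05))
print('small',ray(s,499/k,346/k,.02),'jar',ray(s,565/k,351/k,.08),'blk',ray(s,460/k,228/k,.03),'brush',ray(s,541/k,270/k,.01))
```

```text
nut [317 183  21  18 101] [ 0.55664993 -0.30058907] [ 0.55679269 -0.30207235] ang 130.8313376573738 -0.05301242819291864 0.05058111872451669
nut [310 217  19   9  43] [ 0.440824   -0.26771352] [ 0.44216639 -0.26871208] ang 66.50477536818761 -0.03762759877088952 0.03689244478665158
top cap 1221 ((0.5486618280410767, 0.14892272651195526), 0.070012167096138) [0.54758924 0.14854684]
stud [0.54631967 0.14773461 0.27887485] [0.55734084 0.15908988 0.29142866] 47
scene cap 1025 ((0.5535751581192017, 0.1464763879776001), 0.07101728022098541) [0.5587076 0.1378856]
stud [0.55591493 0.14146799 0.27212955] [0.56453461 0.15140371 0.28646088] 88
port [ 5.24335667e-01 -3.87320199e-04  5.00000000e-02]
small [ 0.4408234  -0.27083201  0.02      ] jar [ 0.424829   -0.41642305  0.08      ] blk [ 0.7374611  -0.17705969  0.03      ] brush [ 0.63429385 -0.38192229  0.01      ]
```

```bash
cat >> h.py <<'E'
from scipy.spatial.transform import Rotation as Ro
def go(x,y,z,yaw):
    o=robot.get_obs(); R=Ro.from_euler('xyz',o['ee_rot']).as_matrix()
    T=Ro.from_euler('xyz',[np.pi,0,np.radians(yaw)]).as_matrix()
    print('t',round(float(o['time']),2),'pos',np.round(o['tool_pos'],4),'yaw',round(np.degrees(o['ee_rot'][2]),1),'j6',round(np.degrees(o['joint_positions'][5]),1),'w',round(float(o['width']),4),'F',np.round(o['wrist_force'],2),'Tq',np.round(o['wrist_torque'],3))
    print('shift',np.round(R.T@(np.array([x,y,z])-o['tool_pos']),4),'turn',np.round(np.degrees(Ro.from_matrix(R.T@T).as_rotvec()),2))
E
python3 -m crank '[[0,[0,0,-0.05],[0,0,0]],[0,[0,0,-0.05],[0,0,0]],[0,[0,0,-0.04],[0,0,0]],[0,[-0.0327,-0.0354,0],[0,0,0]],[0,[-0.0327,-0.0354,0],[0,0,0]],[0,[-0.0327,-0.0354,0],[0,0,0]],[0,[-0.0327,-0.0354,0],[0,0,0]],[0,[-0.0327,-0.0354,0],[0,0,0]]]'
python3 -m crank '[[0,[-0.0327,-0.0354,0],[0,0,0]],[0,[-0.0327,-0.0354,0],[0,0,0]],[0,[-0.0327,-0.0354,0],[0,0,0]],[0,[-0.0327,-0.0354,0],[0,0,0]],[0,[-0.0327,-0.0354,0],[0,0,0]],[0,[-0.0327,-0.0354,0],[0,0,0]],[0,[-0.0327,-0.0354,0],[0,0,0]],[0,[-0.0327,-0.0354,0],[0,0,0]]]'
python3 -c "
from h import *
go(.5565,-.301,.2,131)"
```

```text
time: 0.9
tool_pos: [0.2672, 0.3058, 0.3243]
ee_rot: [-3.141, -0.0, 2.841]
wrist_force: [1.3, 0.1, -0.1]
width: 0.0941
finger_force: 0.0
time: 1.7
tool_pos: [0.4328, -0.0426, 0.3244]
ee_rot: [3.141, -0.0, 2.839]
wrist_force: [0.8, 0.8, -0.3]
width: 0.0945
finger_force: 0.0
t 1.7 pos [ 0.4328 -0.0426  0.3244] yaw 162.7 j6 -85.8 w 0.0945 F [ 0.81  0.81 -0.3 ] Tq [-0.018 -0.004  0.042]
shift [-0.195  -0.2099  0.1243] turn [ 2.000e-02 -2.000e-02  3.168e+01]
```

```bash
python3 -m crank '[[0,[-0.0325,-0.035,0.015],[0,0,0]],[0,[-0.0325,-0.035,0.02],[0,0,0]],[0,[-0.0325,-0.035,0.02],[0,0,0]],[0,[-0.0325,-0.035,0.02],[0,0,0]],[0,[-0.0325,-0.035,0.02],[0,0,0]],[0,[-0.0325,-0.035,0.02],[0,0,8]],[0,[0,0,0.01],[0,0,8]],[0,[0,0,0],[0,0,8]]]'
python3 -m crank '[[0,[0,0,0],[0,0,7.7]],[0,[0,0,0],[0,0,0]]]'
python3 -c "
from h import *
go(.5565,-.301,.2,131)
s=snap('wrist'); cv2.imwrite('pics/c.png',cv2.cvtColor(cv2.resize(s['color'],(800,600)),cv2.COLOR_RGB2BGR))
import pickle; pickle.dump(s,open('w.pkl','wb'))
print(-s['R'].T@s['t'],s['R'],s['fx'])"
```

```text
time: 2.5
tool_pos: [0.5515, -0.2924, 0.1977]
ee_rot: [-3.14, -0.009, 2.413]
wrist_force: [0.3, -0.2, 0.2]
width: 0.0943
finger_force: 0.0
time: 2.7
tool_pos: [0.5525, -0.2916, 0.2021]
ee_rot: [-3.141, -0.002, 2.287]
wrist_force: [-1.0, -0.8, -0.0]
width: 0.094
finger_force: 0.0
t 2.7 pos [ 0.5525 -0.2916  0.2021] yaw 131.0 j6 -74.0 w 0.094 F [-0.99 -0.85 -0.04] Tq [-0.024  0.024  0.012]
shift [-0.0097 -0.0031  0.0021] turn [-0.02 -0.11  0.01]
[ 0.50639841 -0.23877347  0.40180696] [[ 7.54747210e-01  6.56015272e-01 -7.82089423e-04]
 [ 6.36506164e-01 -7.32012308e-01  2.42935966e-01]
 [ 1.58797205e-01 -1.83853047e-01 -9.70042012e-01]] 311.306535472717
```

View pics/c.png

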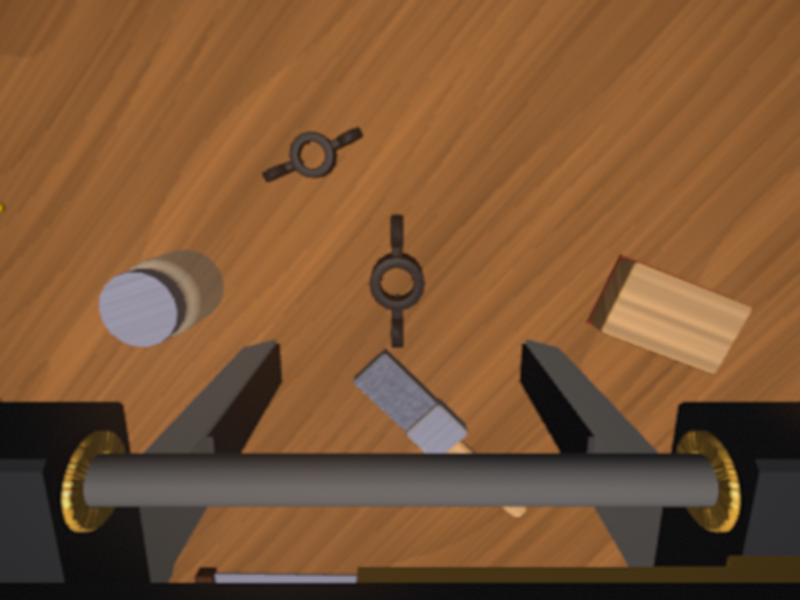

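The wrist view (800×600) shows the larger nut with its hub at (397,282). Its wings are vertical in the image, so they line up with tool x. The brush (405,400) lies just beyond the lower wing.

```bash
cat >> h.py <<'E'
def nut(s,box,zt,thr=62):
    u0,v0,u1,v1=box
    g=cv2.cvtColor(s['color'],cv2.COLOR_RGB2GRAY)[v0:v1,u0:u1]
    n,l,st,ce=cv2.connectedComponentsWithStats((g<thr).astype(np.uint8))
    i=1+np.argmax(st[1:,4]); m=(l==i).astype(np.uint8)
    v,u=np.where(m); P=np.array([ray(s,a+u0,b+v0,zt)[:2] for a,b in zip(u,v)])
    w,V=np.linalg.eigh(np.cov(P.T)); d=V[:,1]
    e=(P-P.mean(0))@d; f=(P-P.mean(0))@np.array([-d[1],d[0]])
    print('n',len(P),'mean',P.mean(0),'ang',np.degrees(np.arctan2(d[1],d[0])),'along',e.min(),e.max(),'across',f.min(),f.max(), 'mid',P.mean(0)+d*(e.min()+e.max())/2+np.array([-d[1],d[0]])*(f.min()+f.max())/2)
    # hub: bore hole = enclosed bright region
    h=cv2.connectedComponentsWithStats(1-m)
    for j in range(1,h[0]):
        if 15<h[2][j,4]<1500 and abs(h[3][j]-[u.mean(),v.mean()]).max()<12: print('bore',h[2][j,4],ray(s,h[3][j][0]+u0,h[3][j][1]+v0,zt)[:2])
E
python3 - <<'E'
from h import *
import pickle
s=pickle.load(open('w.pkl','rb'))
nut(s,(228,130,285,226),.03); nut(s,(228,130,285,226),.03,80)
C=cloud(s)[130:226,228:285]; q=(C[...,2]>.024)&(C[...,2]<.05); print(C[q].mean(0),q.sum(),C[q][:,2].max())
go(.5565,-.301,.03,131)
E
```

```text
n 864 mean [ 0.55629447 -0.29949722] ang 130.6628850013416 along -0.0532600107627088 0.05028061767303791 across -0.0190296806925425 0.021395629077421097 mid [ 0.55636781 -0.30139807]
bore 307 [ 0.55561177 -0.3002987 ]
n 1169 mean [ 0.55584934 -0.30033361] ang 130.82019699414604 along -0.054239738160841634 0.05177746448511528 across -0.021062212939088068 0.021731177988632222 mid [ 0.556401   -0.30148394]
bore 266 [ 0.55564919 -0.30032899]
[ 0.55633637 -0.30027499  0.03049428] 1053 0.03785348055976869
t 2.75 pos [ 0.5526 -0.2915  0.2025] yaw 131.2 j6 -74.2 w 0.0939 F [ 0.55  0.4  -0.14] Tq [-0.08   0.018  0.019]
shift [-0.0099 -0.0032  0.1725] turn [-0.01 -0.07  0.16]
```

```bash
python3 -m crank '[[0,[-0.009,-0.003,0.04],[0,0,0]],[0,[0,0,0.05],[0,0,0]],[0,[0,0,0.05],[0,0,0]],[0,[0,0,0.03],[0,0,0]],[0,[0,0,0],[0,0,0]]]'
python3 -c "
from h import *
go(.556,-.3005,.004,131)"
```

```text
time: 3.25
tool_pos: [0.5523, -0.2975, 0.0265]
ee_rot: [-3.138, -0.012, 2.289]
wrist_force: [-0.2, 0.0, -0.3]
width: 0.0943
finger_force: 0.0
t 3.25 pos [ 0.5523 -0.2975  0.0265] yaw 131.2 j6 -74.6 w 0.0943 F [-0.21  0.02 -0.28] Tq [-0.015 -0.021  0.01 ]
shift [-0.005   0.0009  0.0224] turn [-0.19 -0.71  0.15]
```

```bash
python3 -m crank '[[0,[0,0,0.01],[0,0,0]],[0,[0,0,0],[0,0,0]],[0,[0,0,0],[0,0,0]]]'
python3 -c "
from h import *
go(.556,-.3005,.004,131)"
```

```text
time: 3.55
tool_pos: [0.5578, -0.3012, 0.0257]
ee_rot: [3.14, 0.004, 2.287]
wrist_force: [-0.1, 0.8, 0.2]
width: 0.0938
finger_force: 0.0
t 3.55 pos [ 0.5578 -0.3012  0.0257] yaw 131.0 j6 -74.5 w 0.0938 F [-0.08  0.76  0.23] Tq [ 0.003 -0.019  0.02 ]
shift [ 0.0018 -0.0009  0.0217] turn [0.07 0.23 0.04]
```

```bash
python3 -m crank '[[0,[0.001,-0.0005,0.012],[0,0,0]],[0,[0,0,0.009],[0,0,0]],[0,[0,0,0],[0,0,0]],[0,[0,0,0],[0,0,0]]]'
python3 -c "
from h import *
go(.556,-.3005,.004,131)"
```

```text
time: 3.95
tool_pos: [0.555, -0.2997, 0.0015]
ee_rot: [-3.141, -0.001, 2.287]
wrist_force: [0.3, -0.1, 1.3]
width: 0.0944
finger_force: 0.0
t 3.95 pos [ 0.555  -0.2997  0.0015] yaw 131.0 j6 -74.5 w 0.0944 F [ 0.33 -0.07  1.29] Tq [ 0.015  0.016 -0.022]
shift [-0.0013  0.0002 -0.0025] turn [-0.02 -0.08  0.01]
```

Raise it slightly, then close.

```bash
python3 -m crank '[[0,[-0.001,0,-0.003],[0,0,0]],[0.2,[0,0,0],[0,0,0]],[0.4,[0,0,0],[0,0,0]],[0.6,[0,0,0],[0,0,0]],[0.6,[0,0,0],[0,0,0]],[0.6,[0,0,0],[0,0,0]]]'
python3 -c "
from h import *
go(.556,-.3005,.004,131)"
```

```text
time: 4.55
tool_pos: [0.556, -0.3006, 0.0052]
ee_rot: [3.141, -0.0, 2.287]
wrist_force: [-0.4, -0.0, -0.5]
width: 0.057
finger_force: 0.0
t 4.55 pos [ 0.556  -0.3006  0.0052] yaw 131.0 j6 -74.6 w 0.057 F [-0.4  -0.02 -0.53] Tq [0.017 0.046 0.018]
shift [0.0001 0.0001 0.0012] turn [ 0.01 -0.01  0.01]
```

```bash
python3 -m crank '[[0.8,[0,0,0],[0,0,0]],[0.8,[0,0,0],[0,0,0]],[0.8,[0,0,0],[0,0,0]],[0.8,[0,0,0],[0,0,0]],[0.8,[0,0,-0.02],[0,0,0]],[0.8,[0,0,-0.04],[0,0,0]],[0.8,[0,0,-0.04],[0,0,0]],[0.8,[0,0,0],[0,0,0]]]'
python3 -c "
from h import *
go(.556,-.3005,.2,131)"
```

```text
time: 5.35
tool_pos: [0.5597, -0.3031, 0.1132]
ee_rot: [3.138, 0.013, 2.287]
wrist_force: [0.4, -0.9, 1.0]
width: 0.0426
finger_force: 30.0
t 5.35 pos [ 0.5597 -0.3031  0.1132] yaw 131.0 j6 -74.5 w 0.0426 F [ 0.44 -0.85  1.01] Tq [-0.044  0.028  0.002]
shift [ 0.0032 -0.0008 -0.0869] turn [0.21 0.77 0.01]
```

```bash
python3 -m crank '[[0.8,[0,0,-0.045],[0,0,0]],[0.8,[0,0,-0.045],[0,0,0]],[0.8,[0.025,0.026,-0.03],[0,0,0]],[0.8,[0.025,0.026,-0.03],[0,0,0]],[0.8,[0.025,0.026,-0.03],[0,0,0]],[0.8,[0.025,0.026,-0.03],[0,0,0]],[0.8,[0.03,0.031,-0.007],[0,0,0]],[0.8,[0.03,0.031,0],[0,0,0]]]'
python3 -m crank '[[0.8,[0.03,0.031,0],[0,0,0]],[0.8,[0.03,0.031,0],[0,0,0]],[0.8,[0.03,0.031,0],[0,0,0]],[0.8,[0.027,0.028,0],[0,0,0]],[0.8,[0,0,0],[0,0,0]],[0.8,[0,0,0],[0,0,0]],[0.8,[0,0,0],[0,0,0]]]'
python3 -c "
from h import *
s=snap('wrist'); cv2.imwrite('pics/d.png',cv2.cvtColor(cv2.resize(s['color'],(800,600)),cv2.COLOR_RGB2BGR))
go(.549,.147,.33,131)
import pickle; pickle.dump(s,open('w2.pkl','wb'))
C=cloud(s)
q=(abs(C[...,2]-.235)<.006)&(np.hypot(C[...,0]-.549,C[...,1]-.147)<.085)
P=C[q][:,:2].astype(np.float32); print('cap',q.sum(),cv2.minEnclosingCircle(P))
q=(C[...,2]>.26)&(np.hypot(C[...,0]-.549,C[...,1]-.147)<.03); print('stud',q.sum(),C[q].mean(0),C[q].max(0),C[q].min(0))
q=(C[...,2]>.281)&(np.hypot(C[...,0]-.549,C[...,1]-.147)<.03);print('tip',q.sum(),C[q].mean(0))
"
```

```text
time: 6.15
tool_pos: [0.5769, -0.0698, 0.3238]
ee_rot: [3.139, 0.003, 2.286]
wrist_force: [0.5, 0.5, -0.9]
width: 0.0428
finger_force: 30.0
time: 6.85
tool_pos: [0.5908, 0.0957, 0.3216]
ee_rot: [-3.141, -0.0, 2.285]
wrist_force: [0.2, 0.9, 1.1]
width: 0.0423
finger_force: 30.0
t 6.9 pos [0.5909 0.0954 0.3218] yaw 130.9 j6 -37.2 w 0.0425 F [ 0.27  0.81 -0.57] Tq [-0.088 -0.029  0.031]
shift [ 0.0665  0.0021 -0.0082] turn [-0.04 -0.   -0.09]
cap 17312 ((0.5512987375259399, 0.1465298980474472), 0.07000408321619034)
stud 1954 [0.55141995 0.14283331 0.39590853] [0.5705873  0.15719295 0.52121106] [0.54049529 0.12105593 0.27657874]
tip 1829 [0.55147731 0.14250911 0.40384509]
```

View pics/d.png

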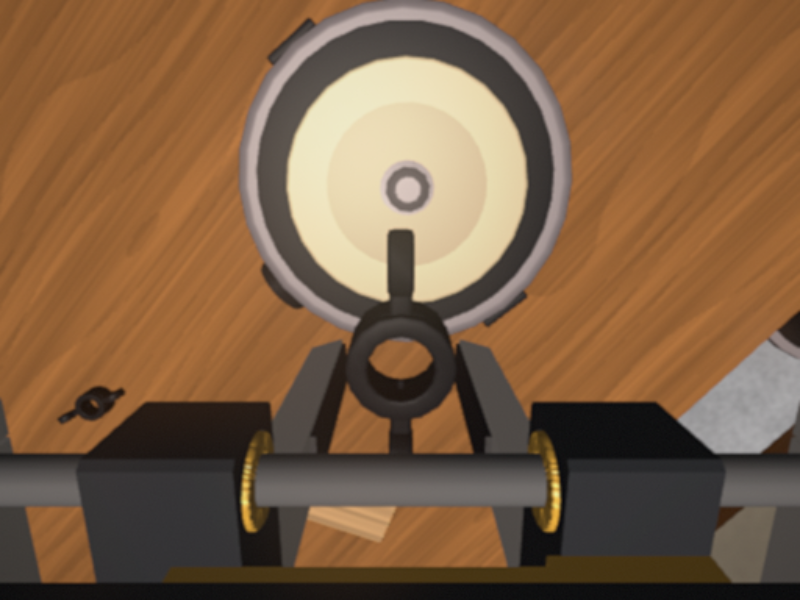

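The wrist view (800×600) shows the stud tip at (407,189). The nut is held square in the fingers with its hub at about (400,360), and its far wing points at the stud.

Run:
```python
from h import *
import pickle
s=pickle.load(open('w2.pkl','rb'))
g=cv2.cvtColor(s['color'],cv2.COLOR_RGB2GRAY); k=1.5625
# stud tip bright disc, ring
roi=g[105:136,245:276]; b=(roi>165).astype(np.uint8); n,l,st,ce=cv2.connectedComponentsWithStats(b); i=l[121-105,int(407/k)-245]; print('tipdisc',st[i],ce[i]+[245,105])
t=ce[i]+[245,105]; print('stud tip',ray(s,*t,.286))
print('thr ring', ray(s,407/k,187.5/k,.256))
z=.3218-.0052+.030
# nut rim ellipse: 345..456 horizontally, bore 367..434
for u,v in((400.5,360),):print('nut top c',ray(s,u/k,v/k,z))
for u in(345.5,456):print(ray(s,u/k,360/k,z)[:2])
row=g[int(345/k)];print(row[215:300])
print('expected', .5909,.0954)
q=(g<90)
```

```text
tipdisc [  8   8  16  16 198] [260.53535354 120.94444444]
stud tip [0.55075671 0.1464215  0.286     ]
thr ring [0.55099659 0.14664924 0.256     ]
nut top c [0.58925475 0.09735836 0.3466    ]
[0.57337212 0.0835696 ]
[0.6052763  0.11126772]
[ 79  79  77  66  54  61  94 114  96  57  39  44  53  57  60  61  60  60
  58  56  55  54  52  50  46  48  55  69  83  95 105 109 112 115 114 114
 114 115 115 115 114 115 113 112 110 109 108 108 107 110 115 117 115 105
  85  62  49  44  46  46  47  48  48  50  47  47  48  50  49  50  45  40
  34  49  89 112  96  62  51  65  75  77  77  76  76]
expected 0.5909 0.0954
```

```bash
python3 -m crank '[[0.8,[0.03,0.003,0],[0,0,0]],[0.8,[0.034,0,0],[0,0,0]],[0.8,[0,0,0.01],[0,0,0]],[0.8,[0,0,0.01],[0,0,0]],[0.8,[0,0,0],[0,0,0]],[0.8,[0,0,0],[0,0,0]]]'
python3 -c "
from h import *
go(.551,.1463,.294,131)
"
```

```text
time: 7.5
tool_pos: [0.5514, 0.1456, 0.3011]
ee_rot: [-3.14, -0.001, 2.285]
wrist_force: [0.8, -0.3, -0.4]
width: 0.0424
finger_force: 30.0
t 7.5 pos [0.5514 0.1456 0.3011] yaw 130.9 j6 -31.8 w 0.0424 F [ 0.79 -0.25 -0.37] Tq [-0.036  0.039  0.018]
shift [0.0008 0.0001 0.0071] turn [-0.1  -0.05 -0.1 ]
```

```bash
python3 -m crank '[[0.8,[0.001,0,0.006],[0,0,0]],[0.8,[0,0,0.006],[0,0,0]],[0.8,[0,0,0.006],[0,0,0]],[0.8,[0,0,0],[0,0,0]],[0.8,[0,0,0],[0,0,0]]]'
python3 -c "
from h import *
go(.551,.1463,.274,131)
"
python3 -m crank '[[0.8,[0,0,0.005],[0,0,0]],[0.8,[0,0,0.003],[0,0,0]],[0.8,[0,0,0],[0,0,0]],[0.8,[0,0,0],[0,0,0]]]'
python3 -c "
from h import *
go(.551,.1463,.264,131)
"
```

```text
time: 8.0
tool_pos: [0.5504, 0.1477, 0.2839]
ee_rot: [-3.141, -0.0, 2.287]
wrist_force: [0.1, 0.3, -1.6]
width: 0.0428
finger_force: 30.0
t 8.0 pos [0.5504 0.1477 0.2839] yaw 131.0 j6 -31.7 w 0.0428 F [ 0.1   0.31 -1.62] Tq [-0.034 -0.015  0.019]
shift [-0.0015 -0.0004  0.0099] turn [-0.03 -0.02  0.01]
time: 8.4
tool_pos: [0.5504, 0.1477, 0.2761]
ee_rot: [-3.142, -0.0, 2.287]
wrist_force: [-0.4, 0.4, 0.3]
width: 0.0423
finger_force: 30.0
t 8.4 pos [0.5504 0.1477 0.2761] yaw 131.0 j6 -31.7 w 0.0423 F [-0.44  0.44  0.29] Tq [-0.039  0.032  0.024]
shift [-0.0015 -0.0005  0.0121] turn [-0.   -0.01  0.01]
```

```bash
python3 -m crank '[[0.8,[0,0,0.005],[0,0,0]],[0.8,[0,0,0.005],[0,0,0]],[0.8,[0,0,0],[0,0,0]],[0.8,[0,0,0],[0,0,0]]]'
python3 -c "
from h import *
go(.551,.1463,.264,131)
"
python3 -m crank '[[0.8,[0,0,0.004],[0,0,0]],[0.8,[0,0,0.003],[0,0,0]],[0.8,[0,0,0],[0,0,0]],[0.8,[0,0,0],[0,0,0]]]'
python3 -c "
from h import *
go(.551,.1463,.255,131)
"
```

```text
time: 8.8
tool_pos: [0.5503, 0.1476, 0.2658]
ee_rot: [-3.141, -0.0, 2.287]
wrist_force: [0.0, 0.3, 0.3]
width: 0.0423
finger_force: 30.0
t 8.8 pos [0.5503 0.1476 0.2658] yaw 131.0 j6 -31.7 w 0.0423 F [0.04 0.34 0.33] Tq [-0.008  0.068  0.058]
shift [-0.0015 -0.0004  0.0018] turn [-0.03 -0.03  0.01]
time: 9.2
tool_pos: [0.5504, 0.1476, 0.2591]
ee_rot: [-3.141, -0.0, 2.287]
wrist_force: [-0.3, 0.5, -0.3]
width: 0.0424
finger_force: 30.0
t 9.2 pos [0.5504 0.1476 0.2591] yaw 131.0 j6 -31.7 w 0.0424 F [-0.29  0.46 -0.29] Tq [-0.028 -0.009  0.005]
shift [-0.0014 -0.0004  0.0041] turn [-0.01 -0.01  0.01]
```

```bash
python3 -m crank '[[0.8,[0,0,0.003],[0,0,0]],[0.8,[0,0,0],[0,0,0]],[0.8,[0,0,0],[0,0,0]]]'
python3 -c "
from h import *
go(.551,.1463,.255,131)
"
python3 -m crank '[[0.5,[0,0,0],[0,0,0]],[0.34,[0,0,0],[0,0,0]],[0.34,[0,0,0],[0,0,0]],[0.34,[0,0,0],[0,0,0]],[0.34,[0,0,0],[0,0,0]]]'
python3 -c "
from h import *
s=snap('scene'); go(.551,.1463,.255,131)
cv2.imwrite('pics/e.png',cv2.resize(cv2.cvtColor(s['color'],cv2.COLOR_RGB2BGR)[80:230,220:380],None,fx=4,fy=4,interpolation=cv2.INTER_CUBIC))
"
```

```text
time: 9.5
tool_pos: [0.5504, 0.1477, 0.2561]
ee_rot: [-3.141, -0.0, 2.287]
wrist_force: [-0.2, 0.5, 0.6]
width: 0.0425
finger_force: 30.0
t 9.5 pos [0.5504 0.1477 0.2561] yaw 131.0 j6 -31.7 w 0.0425 F [-0.18  0.54  0.56] Tq [-0.016  0.061 -0.011]
shift [-0.0014 -0.0005  0.0011] turn [-0.01 -0.01  0.01]
time: 10.0
tool_pos: [0.5505, 0.1477, 0.2563]
ee_rot: [3.141, 0.0, 2.287]
wrist_force: [-0.2, 0.0, -0.3]
width: 0.0619
finger_force: 0.0
t 10.05 pos [0.5505 0.1477 0.2563] yaw 131.0 j6 -31.7 w 0.0622 F [-0.47 -0.67 -0.33] Tq [0.01  0.013 0.033]
shift [-0.0014 -0.0005  0.0013] turn [0.01 0.   0.01]
```

View pics/e.png

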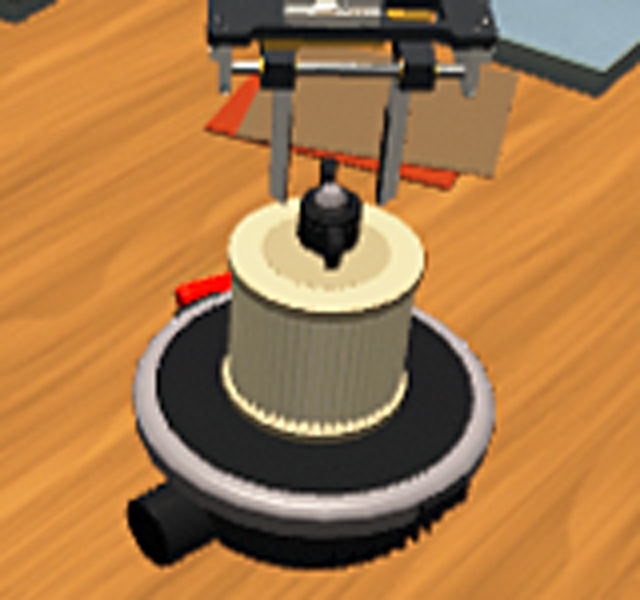

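The nut is on the stud and released, with its wings pointing toward and away from the scene camera and the stud tip through its bore at (330,195). Next I'll measure its height and tilt with the wrist depth.

```bash
cat >> h.py <<'E'
def state(n='wrist',c=(.5508,.1468)):
    s=vision.snapshot(n); C=cloud(s); d=C[...,:2]-np.array(c); r=np.hypot(d[...,0],d[...,1]); z=C[...,2]
    g=cv2.cvtColor(s['color'],cv2.COLOR_RGB2GRAY)
    q=(r>.014)&(r<.021)&(z>.255)&(z<.295)&(s['z_map']>0)
    A=np.c_[d[q],np.ones(q.sum())]; b=z[q]
    for _ in range(3):
        x=np.linalg.lstsq(A,b,rcond=None)[0]; k=abs(A@x-b)<.003 if _ else abs(b-np.median(b))<.006; A,b=A[k],b[k]
    w=(r>.03)&(r<.05)&(z>.256+.0)&(z<.31)&(g<75)
    a=np.arctan2(d[w][:,1],d[w][:,0]); m=np.degrees(np.angle(np.mean(np.exp(2j*a))))/2
    cp=(r>.05)&(r<.065)&(abs(z-.235)<.01)
    print('underside over cap mm',round((x[2]-.030-np.median(z[cp]))*1e3,1),'n',len(b),'tilt',np.round(np.degrees(np.hypot(*x[:2])),1),'wing ang',round(m,1),w.sum(),'wing top',np.round(np.percentile(z[w],90)-np.median(z[cp]),4) if w.any() else 0)
    return s
E
python3 -c "
from h import *
state(); state('top')
"
```

```text
underside over cap mm 10.9 n 1830 tilt 2.2 wing ang -60.9 1486 wing top 0.0703
underside over cap mm -265.2 n 0 tilt 0.0 wing ang -49.1 31 wing top 0.0517
  return _methods._mean(a, axis=axis, dtype=dtype,
  ret = ret.dtype.type(ret / rcount)
```

```bash
python3 -m crank '[[0.34,[0,0,-0.025],[0,0,0]],[0.34,[0,0,-0.03],[0,0,0]],[0.34,[0,0,0],[0,0,8]],[0.34,[0,0,0],[0,0,8]],[0.34,[0,0,0],[0,0,8]],[0.34,[0,0,0],[0,0,8]],[0.34,[0,0,0],[0,0,8]],[0.34,[0,0,0],[0,0,8]]]'
python3 -m crank '[[0.34,[0,0,0],[0,0,8]],[0.34,[0,0,0],[0,0,8]],[0.34,[0,0,0],[0,0,8]],[0.34,[0,0,0],[0,0,8]],[0.34,[0,0,0],[0,0,8]],[0.34,[0,0,0],[0,0,8]],[0.34,[0,0,0],[0,0,8]],[0.34,[0,0,0],[0,0,8]]]'
python3 -m crank '[[0.34,[0,0,0],[0,0,3]],[0.34,[0,0,0],[0,0,0]]]'
python3 -c "
from h import *
go(.5505,.1477,.256,15)
state()"
```

```text
time: 10.95
tool_pos: [0.5505, 0.1477, 0.3112]
ee_rot: [-3.142, -0.0, 1.443]
wrist_force: [-0.0, 0.4, -0.1]
width: 0.0619
finger_force: 0.0
time: 11.75
tool_pos: [0.5505, 0.1477, 0.3113]
ee_rot: [-3.141, -0.0, 0.326]
wrist_force: [0.3, 1.2, -0.1]
width: 0.0616
finger_force: 0.0
time: 11.95
tool_pos: [0.5505, 0.1476, 0.3113]
ee_rot: [-3.142, -0.0, 0.28]
wrist_force: [0.1, 0.7, 0.3]
width: 0.062
finger_force: 0.0
t 11.95 pos [0.5505 0.1476 0.3113] yaw 16.0 j6 83.3 w 0.062 F [0.08 0.68 0.33] Tq [-0.051  0.122  0.041]
shift [ 0.     -0.0001  0.0553] turn [-0.   -0.01  1.02]
underside over cap mm 11.1 n 1029 tilt 2.5 wing ang -48.7 686 wing top 0.0493
```

```bash
python3 -m crank '[[0.34,[0,0,0.025],[0,0,2]],[0.34,[0,0,0.03],[0,0,0]],[0.34,[0,0,0],[0,0,0]],[0.34,[0,0,0],[0,0,-4]],[0.34,[0,0,0],[0,0,-8]],[0.34,[0,0,0],[0,0,-8]],[0.34,[0,0,0],[0,0,-8]],[0.34,[0,0,0],[0,0,-8]]]'
python3 -c "
from h import *
go(.5505,.1477,.256,15)
state()"
```

```text
time: 12.8
tool_pos: [0.551, 0.1479, 0.2582]
ee_rot: [3.14, -0.002, 0.88]
wrist_force: [-0.7, 0.5, 0.2]
width: 0.0619
finger_force: 0.2
t 12.8 pos [0.551  0.1479 0.2582] yaw 50.4 j6 48.9 w 0.0619 F [-0.71  0.47  0.15] Tq [ 0.007  0.137 -0.001]
shift [-0.0005 -0.0003  0.0022] turn [ 0.04 -0.14 35.39]
underside over cap mm 11.6 n 1694 tilt 6.1 wing ang -25.4 1924 wing top 0.0707
```

```bash
python3 -m crank '[[0.34,[0,0,0],[0,0,-8]],[0.34,[0,0,0],[0,0,-8]],[0.34,[0,0,0],[0,0,-8]],[0.34,[0,0,0],[0,0,-8]],[0.34,[0,0,0],[0,0,-8]],[0.34,[0,0,0],[0,0,-8]]]'
python3 -c "
from h import *
go(.5505,.1477,.256,15)
s=state();nut
cv2.imwrite('pics/f.png',cv2.cvtColor(cv2.resize(s['color'],(800,600)),cv2.COLOR_RGB2BGR))"
python3 -m crank '[[0.34,[0,0,0],[0,0,-8]],[0.34,[0,0,0],[0,0,-8]],[0.34,[0,0,0],[0,0,-8]],[0.34,[0,0,0],[0,0,-8]]]'
python3 -c "
from h import *
go(.5505,.1477,.256,15)
s=state()"
```

```text
time: 13.45
tool_pos: [0.5507, 0.148, 0.258]
ee_rot: [3.14, -0.001, 1.715]
wrist_force: [-0.9, -0.3, 0.8]
width: 0.0616
finger_force: 0.4
t 13.45 pos [0.5507 0.148  0.258 ] yaw 98.2 j6 1.1 w 0.0616 F [-0.87 -0.28  0.77] Tq [ 0.013  0.227 -0.01 ]
shift [-0.0002 -0.0002  0.002 ] turn [ 5.000e-02 -9.000e-02  8.324e+01]
underside over cap mm 11.1 n 1701 tilt 6.2 wing ang 22.0 1991 wing top 0.0704
time: 13.9
tool_pos: [0.5505, 0.1477, 0.2577]
ee_rot: [3.141, 0.0, 2.271]
wrist_force: [-1.1, -0.5, 2.1]
width: 0.062
finger_force: 0.7
t 13.9 pos [0.5505 0.1477 0.2577] yaw 130.1 j6 -30.8 w 0.062 F [-1.13 -0.47  2.07] Tq [-0.008  0.293  0.025]
shift [ 0.     -0.      0.0017] turn [ 6.000e-02 -4.000e-02  1.151e+02]
underside over cap mm 11.5 n 1752 tilt 6.5 wing ang 53.7 1756 wing top 0.069
```

View pics/f.png

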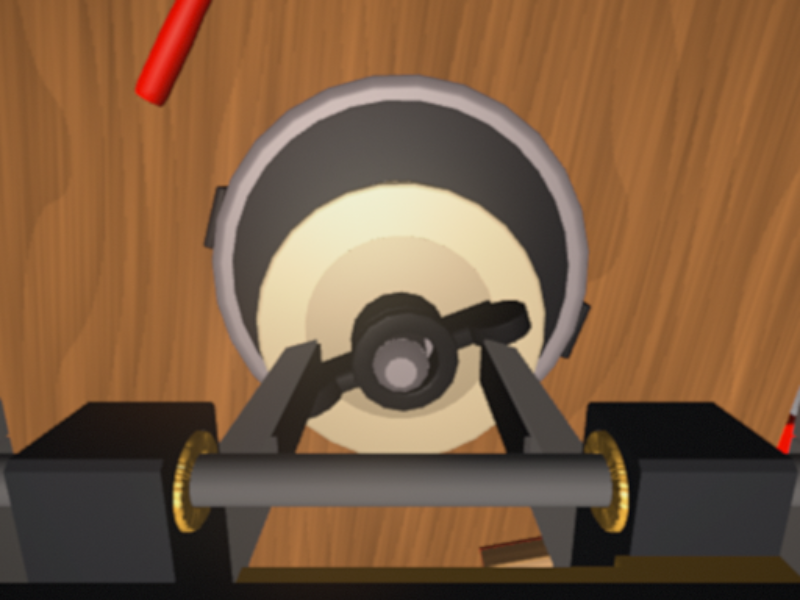

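The nut is being pushed round, with its hub at (403,360) and wings at (320,390) and (500,315). It looks somewhat tilted, so I'll keep turning backward and watch for the drop.

```bash
python3 -m crank '[[0.34,[0,0,0],[0,0,-8]],[0.34,[0,0,0],[0,0,-8]],[0.34,[0,0,0],[0,0,-8]],[0.34,[0,0,0],[0,0,-8]]]'
python3 -c "
from h import *
go(.5505,.1477,.256,15)
s=state()"
python3 -m crank '[[0.34,[0,0,0],[0,0,-8]],[0.34,[0,0,0],[0,0,-8]],[0.34,[0,0,0],[0,0,-8]]]'
python3 -c "
from h import *
go(.5505,.1477,.256,15)
s=state()"
python3 -m crank '[[0.34,[0,0,0],[0,0,-8]],[0.34,[0,0,0],[0,0,-8]],[0.34,[0,0,0],[0,0,-8]]]'
python3 -c "
from h import *
go(.5505,.1477,.256,15)
s=state()"
```

```text
time: 14.35
tool_pos: [0.5504, 0.1477, 0.2574]
ee_rot: [3.141, 0.001, 2.827]
wrist_force: [-1.3, -0.3, 1.1]
width: 0.062
finger_force: 1.0
t 14.35 pos [0.5504 0.1477 0.2574] yaw 162.0 j6 -62.7 w 0.062 F [-1.3  -0.34  1.09] Tq [-0.044  0.298 -0.018]
shift [-0.0001  0.      0.0014] turn [ 5.00e-02 -2.00e-02  1.47e+02]
underside over cap mm 11.6 n 1744 tilt 6.6 wing ang 86.0 1757 wing top 0.0688
time: 14.7
tool_pos: [0.5504, 0.1476, 0.2572]
ee_rot: [3.141, 0.0, -3.038]
wrist_force: [-2.4, -0.4, 2.0]
width: 0.0623
finger_force: 1.7
t 14.7 pos [0.5504 0.1476 0.2572] yaw -174.1 j6 -86.6 w 0.0623 F [-2.38 -0.41  1.98] Tq [ 0.117  0.352 -0.116]
shift [-0.0001  0.0001  0.0012] turn [ 3.0000e-02 -1.0000e-02  1.7092e+02]
underside over cap mm 11.7 n 1736 tilt 6.3 wing ang -69.5 1769 wing top 0.0688
time: 15.05
tool_pos: [0.5504, 0.1474, 0.2573]
ee_rot: [-3.141, 0.0, -2.621]
wrist_force: [-1.5, -1.0, 2.1]
width: 0.062
finger_force: 2.2
t 15.05 pos [0.5504 0.1474 0.2573] yaw -150.2 j6 -110.5 w 0.062 F [-1.51 -1.01  2.14] Tq [-0.07   0.383 -0.146]
shift [-0.0003  0.0002  0.0013] turn [-3.0000e-02 -3.0000e-02 -1.6517e+02]
underside over cap mm 11.9 n 1724 tilt 6.3 wing ang -45.2 1777 wing top 0.0689
```

```bash
python3 -m crank '[[0.34,[0,0,0],[0,0,-8]],[0.34,[0,0,0],[0,0,-8]]]'
python3 -c "
from h import *
go(.5505,.1477,.256,15)
s=state()"
python3 -m crank '[[0.34,[0,0,0],[0,0,-8]],[0.34,[0,0,0],[0,0,-7]],[0.34,[0,0,0],[0,0,0]]]'
python3 -c "
from h import *
go(.5505,.1477,.256,15)
s=state()
s=state('scene')
s=snap('scene')
cv2.imwrite('pics/g.png',cv2.resize(cv2.cvtColor(s['color'],cv2.COLOR_RGB2BGR)[90:190,250:350],None,fx=6,fy=6,interpolation=cv2.INTER_CUBIC))
"
```

```text
time: 15.3
tool_pos: [0.5506, 0.1473, 0.2573]
ee_rot: [-3.14, 0.0, -2.343]
wrist_force: [-1.2, -0.7, 2.5]
width: 0.0621
finger_force: 2.1
t 15.3 pos [0.5506 0.1473 0.2573] yaw -134.2 j6 -126.5 w 0.0621 F [-1.18 -0.67  2.49] Tq [-0.112  0.281 -0.12 ]
shift [-0.0002  0.0004  0.0013] turn [-6.0000e-02 -7.0000e-02 -1.4923e+02]
underside over cap mm 12.2 n 1726 tilt 6.2 wing ang -28.8 1802 wing top 0.0686
time: 15.65
tool_pos: [0.5509, 0.1477, 0.2564]
ee_rot: [-3.141, 0.001, -2.085]
wrist_force: [0.1, 0.7, 0.3]
width: 0.0618
finger_force: 0.0
t 15.65 pos [0.5509 0.1477 0.2564] yaw -119.4 j6 -141.2 w 0.0618 F [0.14 0.65 0.27] Tq [ 0.062  0.077 -0.031]
shift [0.0002 0.0003 0.0004] turn [-6.0000e-02 -2.0000e-02 -1.3444e+02]
underside over cap mm 9.0 n 1821 tilt 0.1 wing ang -9.4 1777 wing top 0.069
underside over cap mm 9.1 n 23 tilt 2.6 wing ang -8.5 143 wing top 0.065
```

View pics/g.png

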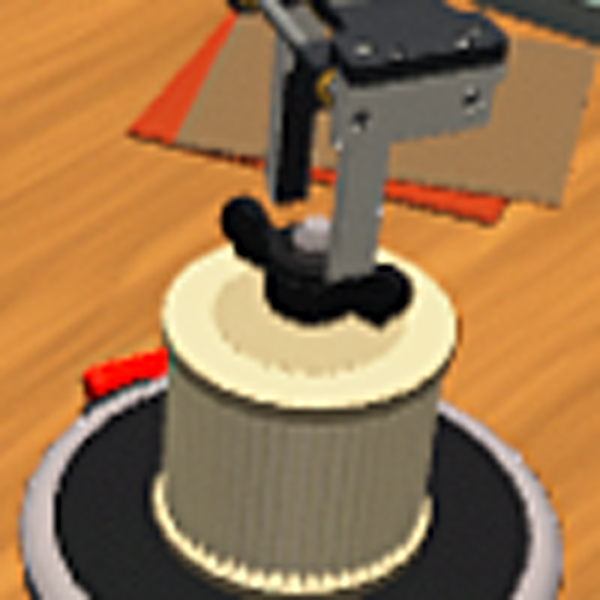

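The drop happened: underside height went from 12.2 to 9.0 mm, tilt from 6° to 0, and the pushing force vanished. The picture shows the nut square, with wings at (240,215) and (385,295). Now I'll turn it forward.

```bash
python3 -m crank '[[0.34,[0,0,0.004],[0,0,8]],[0.34,[0,0,0],[0,0,8]],[0.34,[0,0,0],[0,0,8]],[0.34,[0,0,0],[0,0,8]],[0.34,[0,0,0],[0,0,8]],[0.34,[0,0,0],[0,0,8]],[0.34,[0,0,0],[0,0,8]],[0.34,[0,0,0],[0,0,8]]]'
python3 -m crank '[[0.34,[0,0,0],[0,0,8]],[0.34,[0,0,0],[0,0,8]],[0.34,[0,0,0],[0,0,8]],[0.34,[0,0,0],[0,0,8]],[0.34,[0,0,0],[0,0,8]],[0.34,[0,0,0],[0,0,8]],[0.34,[0,0,0],[0,0,8]],[0.34,[0,0,0],[0,0,8]]]'
python3 -m crank '[[0.34,[0,0,0],[0,0,8]],[0.34,[0,0,0],[0,0,8]],[0.34,[0,0,0],[0,0,8]],[0.34,[0,0,0],[0,0,8]],[0.34,[0,0,0],[0,0,8]],[0.34,[0,0,0],[0,0,8]]]'
python3 -c "
from h import *
go(.5505,.1477,.2525,-42)
s=state()"
```

```text
time: 16.6
tool_pos: [0.5506, 0.1477, 0.2522]
ee_rot: [3.141, 0.0, 3.079]
wrist_force: [-0.3, 0.5, 1.3]
width: 0.0619
finger_force: 0.0
time: 17.4
tool_pos: [0.5505, 0.1477, 0.2522]
ee_rot: [3.142, -0.0, 1.962]
wrist_force: [0.6, 0.5, -0.3]
width: 0.0621
finger_force: 0.0
time: 18.0
tool_pos: [0.5505, 0.1477, 0.2521]
ee_rot: [-3.141, -0.0, 1.124]
wrist_force: [-0.3, 0.4, 0.2]
width: 0.0621
finger_force: 0.0
t 18.0 pos [0.5505 0.1477 0.2521] yaw 64.4 j6 34.9 w 0.0621 F [-0.26  0.36  0.24] Tq [-0.049  0.024 -0.063]
shift [-0.     -0.     -0.0004] turn [-1.0000e-02  0.0000e+00  1.0642e+02]
underside over cap mm 8.2 n 1893 tilt 0.2 wing ang -36.3 2259 wing top 0.0705
```

```bash
python3 -m crank '[[0.34,[0,0,0],[0,0,8]],[0.34,[0,0,0],[0,0,8]],[0.34,[0,0,0],[0,0,8]],[0.34,[0,0,0],[0,0,8]],[0.34,[0,0,0],[0,0,8]],[0.34,[0,0,0],[0,0,8]],[0.34,[0,0,0],[0,0,8]]]'
python3 -m crank '[[0.34,[0,0,0],[0,0,8]],[0.34,[0,0,0],[0,0,8]],[0.34,[0,0,0],[0,0,8]],[0.34,[0,0,0],[0,0,8]],[0.34,[0,0,0],[0,0,8]],[0.34,[0,0,0],[0,0,8]],[0.34,[0,0,0],[0,0,0]]]'
python3 -c "
from h import *
go(.5505,.1477,.2525,-42)
s=state()"
```

```text
time: 18.75
tool_pos: [0.5505, 0.1477, 0.2521]
ee_rot: [-3.141, -0.0, 0.15]
wrist_force: [0.3, -0.2, 0.4]
width: 0.062
finger_force: 0.0
time: 19.45
tool_pos: [0.5505, 0.1477, 0.2522]
ee_rot: [-3.141, 0.0, -0.681]
wrist_force: [0.3, -0.3, 0.2]
width: 0.0619
finger_force: 0.0
t 19.45 pos [0.5505 0.1477 0.2522] yaw -39.0 j6 138.3 w 0.0619 F [ 0.32 -0.33  0.19] Tq [-0.011  0.101 -0.008]
shift [-0.      0.     -0.0003] turn [-0.01  0.    2.97]
underside over cap mm 6.4 n 1903 tilt 0.4 wing ang 34.9 1904 wing top 0.069
```

```bash
python3 -m crank '[[0.34,[0,0,-0.01],[0,0,-2]],[0.34,[0,0,-0.03],[0,0,0]],[0.34,[0,0,0],[0,0,-8]],[0.34,[0,0,0],[0,0,-8]],[0.34,[0,0,0],[0,0,-8]],[0.34,[0,0,0],[0,0,-8]],[0.34,[0,0,0],[0,0,-8]],[0.34,[0,0,0],[0,0,-8]]]'
python3 -m crank '[[0.34,[0,0,0],[0,0,-8]],[0.34,[0,0,0],[0,0,-8]],[0.34,[0,0,0],[0,0,-8]],[0.34,[0,0,0],[0,0,-8]],[0.34,[0,0,0],[0,0,-8]],[0.34,[0,0,0],[0,0,-8]],[0.34,[0,0,0],[0,0,-8]],[0.34,[0,0,0],[0,0,-8]]]'
python3 -m crank '[[0.34,[0,0,0],[0,0,-8]],[0.34,[0,0,0],[0,0,-8]],[0.34,[0,0,0],[0,0,-8]],[0.34,[0,0,0],[0,0,-8]],[0.34,[0,0,0],[0,0,-8]],[0.34,[0,0,0],[0,0,-8]],[0.34,[0,0,0],[0,0,-8]],[0.34,[0,0,0],[0,0,-8]]]'
python3 -m crank '[[0.34,[0,0,0],[0,0,-2]],[0.34,[0,0,0],[0,0,0]]]'
python3 -c "
from h import *
go(.5505,.1477,.2525,-42)
s=state()"
```

```text
time: 20.3
tool_pos: [0.5505, 0.1477, 0.2923]
ee_rot: [-3.141, -0.0, 0.2]
wrist_force: [0.0, -1.0, -0.3]
width: 0.0619
finger_force: 0.0
time: 21.1
tool_pos: [0.5505, 0.1477, 0.2922]
ee_rot: [3.142, -0.0, 1.317]
wrist_force: [0.4, 0.2, -0.7]
width: 0.0621
finger_force: 0.0
time: 21.9
tool_pos: [0.5505, 0.1477, 0.2923]
ee_rot: [3.141, -0.0, 2.435]
wrist_force: [0.4, -0.4, 0.6]
width: 0.0623
finger_force: 0.0
time: 22.1
tool_pos: [0.5505, 0.1477, 0.2923]
ee_rot: [3.141, 0.0, 2.463]
wrist_force: [0.2, 0.8, 0.6]
width: 0.0622
finger_force: 0.0
t 22.1 pos [0.5505 0.1477 0.2923] yaw 141.1 j6 -41.8 w 0.0622 F [0.24 0.77 0.56] Tq [-0.013  0.031 -0.039]
shift [0.     0.     0.0398] turn [-0.0000e+00  2.0000e-02 -1.7689e+02]
underside over cap mm 6.4 n 1283 tilt 0.1 wing ang 24.0 780 wing top 0.0431
```

```bash
python3 -m crank '[[0.34,[0,0,0.01],[0,0,-3]],[0.34,[0,0,0.032],[0,0,0]],[0.34,[0,0,0],[0,0,4]],[0.34,[0,0,0],[0,0,8]],[0.34,[0,0,0],[0,0,8]],[0.34,[0,0,0],[0,0,8]],[0.34,[0,0,0],[0,0,8]],[0.34,[0,0,0],[0,0,8]]]'
python3 -c "
from h import *
go(.5505,.1477,.2525,-42)
s=state()"
python3 -m crank '[[0.34,[0,0,0],[0,0,8]],[0.34,[0,0,0],[0,0,8]],[0.34,[0,0,0],[0,0,8]],[0.34,[0,0,0],[0,0,8]],[0.34,[0,0,0],[0,0,8]],[0.34,[0,0,0],[0,0,8]],[0.34,[0,0,0],[0,0,8]],[0.34,[0,0,0],[0,0,8]]]'
python3 -m crank '[[0.34,[0,0,0],[0,0,8]],[0.34,[0,0,0],[0,0,8]],[0.34,[0,0,0],[0,0,8]],[0.34,[0,0,0],[0,0,8]],[0.34,[0,0,0],[0,0,8]],[0.34,[0,0,0],[0,0,8]],[0.34,[0,0,0],[0,0,8]],[0.34,[0,0,0],[0,0,8]]]'
python3 -m crank '[[0.34,[0,0,0],[0,0,8]],[0.34,[0,0,0],[0,0,4]],[0.34,[0,0,0],[0,0,0]]]'
python3 -c "
from h import *
go(.5505,.1477,.2525,-42)
s=state()"
```

```text
time: 22.95
tool_pos: [0.5505, 0.1477, 0.2502]
ee_rot: [3.142, -0.0, 1.74]
wrist_force: [-0.6, 0.6, 0.5]
width: 0.0621
finger_force: 0.0
t 22.95 pos [0.5505 0.1477 0.2502] yaw 99.7 j6 -0.4 w 0.0621 F [-0.64  0.58  0.53] Tq [-0.11   0.025  0.007]
shift [ 0.      0.     -0.0023] turn [-1.000e-02 -1.000e-02  1.417e+02]
underside over cap mm 5.8 n 1812 tilt 0.2 wing ang -0.4 2321 wing top 0.0705
time: 23.8
tool_pos: [0.5505, 0.1477, 0.2502]
ee_rot: [-3.141, -0.0, 0.626]
wrist_force: [0.9, 0.4, -1.0]
width: 0.0621
finger_force: 0.1
time: 24.6
tool_pos: [0.5505, 0.1477, 0.2502]
ee_rot: [-3.141, 0.0, -0.491]
wrist_force: [-0.5, 0.7, -0.8]
width: 0.0621
finger_force: 0.0
time: 24.9
tool_pos: [0.5505, 0.1477, 0.2502]
ee_rot: [-3.142, 0.0, -0.696]
wrist_force: [0.4, -0.4, 0.5]
width: 0.0625
finger_force: 0.0
t 24.9 pos [0.5505 0.1477 0.2502] yaw -39.9 j6 139.2 w 0.0625 F [ 0.39 -0.38  0.49] Tq [-0.018  0.163  0.009]
shift [ 0.     -0.     -0.0023] turn [-0.    0.    2.15]
underside over cap mm 3.4 n 1823 tilt 0.3 wing ang 35.5 1914 wing top 0.0692
```

```bash
python3 -m crank '[[0.34,[0,0,-0.01],[0,0,-2]],[0.34,[0,0,-0.03],[0,0,0]],[0.34,[0,0,0],[0,0,-8]],[0.34,[0,0,0],[0,0,-8]],[0.34,[0,0,0],[0,0,-8]],[0.34,[0,0,0],[0,0,-8]],[0.34,[0,0,0],[0,0,-8]],[0.34,[0,0,0],[0,0,-8]]]'
python3 -m crank '[[0.34,[0,0,0],[0,0,-8]],[0.34,[0,0,0],[0,0,-8]],[0.34,[0,0,0],[0,0,-8]],[0.34,[0,0,0],[0,0,-8]],[0.34,[0,0,0],[0,0,-8]],[0.34,[0,0,0],[0,0,-8]],[0.34,[0,0,0],[0,0,-8]],[0.34,[0,0,0],[0,0,-8]]]'
python3 -m crank '[[0.34,[0,0,0],[0,0,-8]],[0.34,[0,0,0],[0,0,-8]],[0.34,[0,0,0],[0,0,-8]],[0.34,[0,0,0],[0,0,-8]],[0.34,[0,0,0],[0,0,-8]],[0.34,[0,0,0],[0,0,-8]],[0.34,[0,0,0],[0,0,-8]],[0.34,[0,0,0],[0,0,-8]]]'
python3 -m crank '[[0.34,[0,0,0],[0,0,-6]],[0.34,[0,0,0.01],[0,0,0]],[0.34,[0,0,0.032],[0,0,0]],[0.34,[0,0,0],[0,0,0]],[0.34,[0,0,0],[0,0,4]],[0.34,[0,0,0],[0,0,8]],[0.34,[0,0,0],[0,0,8]],[0.34,[0,0,0],[0,0,8]]]'
python3 -m crank '[[0.34,[0,0,0],[0,0,8]],[0.34,[0,0,0],[0,0,8]],[0.34,[0,0,0],[0,0,8]],[0.34,[0,0,0],[0,0,8]],[0.34,[0,0,0],[0,0,8]],[0.34,[0,0,0],[0,0,8]],[0.34,[0,0,0],[0,0,8]],[0.34,[0,0,0],[0,0,8]]]'
python3 -c "
from h import *
go(.5505,.1477,.2525,-42)
s=state()"
```

```text
time: 25.75
tool_pos: [0.5505, 0.1477, 0.2903]
ee_rot: [-3.142, -0.0, 0.184]
wrist_force: [-0.3, -0.7, 0.2]
width: 0.0621
finger_force: 0.0
time: 26.55
tool_pos: [0.5505, 0.1477, 0.2903]
ee_rot: [3.142, -0.0, 1.301]
wrist_force: [0.4, 0.1, 0.6]
width: 0.062
finger_force: 0.0
time: 27.35
tool_pos: [0.5505, 0.1477, 0.2903]
ee_rot: [3.141, -0.0, 2.417]
wrist_force: [0.4, -0.0, 0.8]
width: 0.0624
finger_force: 0.0
time: 28.15
tool_pos: [0.5507, 0.1477, 0.2491]
ee_rot: [3.141, 0.0, 2.018]
wrist_force: [0.5, 0.1, -0.4]
width: 0.0623
finger_force: 0.0
time: 28.95
tool_pos: [0.5507, 0.1477, 0.2491]
ee_rot: [3.141, -0.001, 0.902]
wrist_force: [0.0, 0.6, -0.1]
width: 0.0623
finger_force: 0.1
t 28.95 pos [0.5507 0.1477 0.2491] yaw 51.7 j6 47.7 w 0.0623 F [ 0.01  0.57 -0.06] Tq [-0.07  0.1   0.04]
shift [-0.0001 -0.0001 -0.0034] turn [-1.000e-02 -5.000e-02  9.365e+01]
underside over cap mm 2.0 n 1687 tilt 0.1 wing ang -47.0 2308 wing top 0.0705
```

```bash
python3 -m crank '[[0.34,[0,0,0],[0,0,8]],[0.34,[0,0,0],[0,0,8]],[0.34,[0,0,0],[0,0,8]],[0.34,[0,0,0],[0,0,8]],[0.34,[0,0,0],[0,0,8]],[0.34,[0,0,0],[0,0,8]],[0.34,[0,0,0],[0,0,8]]]'
python3 -c "
from h import *
go(.5505,.1477,.2525,-42)
s=state()"
python3 -m crank '[[0.34,[0,0,0],[0,0,7]],[0.34,[0,0,0],[0,0,7]],[0.34,[0,0,0],[0,0,7]],[0.34,[0,0,0],[0,0,7]],[0.34,[0,0,0],[0,0,6]]]'
python3 -c "
from h import *
go(.5505,.1477,.2525,-42)
s=state()"
```

```text
time: 29.7
tool_pos: [0.5506, 0.1477, 0.249]
ee_rot: [-3.141, -0.001, -0.073]
wrist_force: [0.9, 0.5, -0.9]
width: 0.0619
finger_force: 0.1
t 29.7 pos [0.5506 0.1477 0.249 ] yaw -4.2 j6 103.5 w 0.0619 F [ 0.89  0.54 -0.93] Tq [ 0.003  0.123 -0.022]
shift [-0.0001  0.     -0.0035] turn [-2.00e-02 -3.00e-02  3.78e+01]
underside over cap mm 1.1 n 1687 tilt 0.1 wing ang 72.7 1894 wing top 0.0696
time: 30.25
tool_pos: [0.5506, 0.1477, 0.2488]
ee_rot: [-3.141, -0.0, -0.663]
wrist_force: [0.7, 0.9, -1.0]
width: 0.0619
finger_force: 0.0
t 30.25 pos [0.5506 0.1477 0.2488] yaw -38.0 j6 137.3 w 0.0619 F [ 0.7   0.86 -1.04] Tq [ 0.035  0.114 -0.006]
shift [-0.0001  0.0001 -0.0037] turn [-0.03 -0.02  3.99]
underside over cap mm 0.5 n 1710 tilt 0.3 wing ang 38.7 1877 wing top 0.0696
```

Another lift and return. The last part will go in small steps while watching the torque.

```bash
python3 -m crank '[[0.34,[0,0,-0.01],[0,0,-2]],[0.34,[0,0,-0.03],[0,0,0]],[0.34,[0,0,0],[0,0,-8]],[0.34,[0,0,0],[0,0,-8]],[0.34,[0,0,0],[0,0,-8]],[0.34,[0,0,0],[0,0,-8]],[0.34,[0,0,0],[0,0,-8]],[0.34,[0,0,0],[0,0,-8]]]'
python3 -m crank '[[0.34,[0,0,0],[0,0,-8]],[0.34,[0,0,0],[0,0,-8]],[0.34,[0,0,0],[0,0,-8]],[0.34,[0,0,0],[0,0,-8]],[0.34,[0,0,0],[0,0,-8]],[0.34,[0,0,0],[0,0,-8]],[0.34,[0,0,0],[0,0,-8]],[0.34,[0,0,0],[0,0,-8]]]'
python3 -m crank '[[0.34,[0,0,0],[0,0,-8]],[0.34,[0,0,0],[0,0,-8]],[0.34,[0,0,0],[0,0,-8]],[0.34,[0,0,0],[0,0,-8]],[0.34,[0,0,0],[0,0,-8]],[0.34,[0,0,0],[0,0,-8]],[0.34,[0,0,0],[0,0,-8]],[0.34,[0,0,0],[0,0,-8]]]'
python3 -m crank '[[0.34,[0,0,0],[0,0,-6]],[0.34,[0,0,0.01],[0,0,0]],[0.34,[0,0,0.029],[0,0,0]],[0.34,[0,0,0],[0,0,0]],[0.34,[0,0,0],[0,0,5]],[0.34,[0,0,0],[0,0,5]],[0.34,[0,0,0],[0,0,0]]]'
python3 -c "
from h import *
go(.5505,.1477,.2525,-42)
s=state()"
```

```text
time: 31.1
tool_pos: [0.5506, 0.1477, 0.2887]
ee_rot: [-3.141, -0.001, 0.221]
wrist_force: [-0.2, 0.3, -0.2]
width: 0.062
finger_force: 0.0
time: 31.9
tool_pos: [0.5506, 0.1477, 0.2887]
ee_rot: [3.141, -0.0, 1.338]
wrist_force: [-0.2, -1.0, -0.2]
width: 0.0621
finger_force: 0.0
time: 32.7
tool_pos: [0.5505, 0.1477, 0.2887]
ee_rot: [3.141, 0.0, 2.455]
wrist_force: [-0.3, -0.0, -0.4]
width: 0.0621
finger_force: 0.0
time: 33.4
tool_pos: [0.5506, 0.1477, 0.25]
ee_rot: [3.141, 0.0, 2.374]
wrist_force: [0.0, 0.2, 0.6]
width: 0.0617
finger_force: 0.0
t 33.4 pos [0.5506 0.1477 0.25  ] yaw 136.0 j6 -36.7 w 0.0617 F [0.04 0.22 0.62] Tq [-0.015  0.023 -0.005]
shift [ 0.0001 -0.0001 -0.0025] turn [ 3.0000e-02 -6.0000e-02  1.7804e+02]
underside over cap mm 0.3 n 1586 tilt 0.5 wing ang 32.2 1835 wing top 0.0697
```

```bash
g(){ python3 -c "
from h import *
go(.5505,.1477,.2525,-42)"; }
python3 -m crank '[[0.34,[0,0,0],[0,0,6]],[0.34,[0,0,0],[0,0,4]]]'|grep finger; g
python3 -m crank '[[0.34,[0,0,0],[0,0,5]],[0.34,[0,0,0],[0,0,0]]]'|grep finger; g
python3 -m crank '[[0.34,[0,0,0],[0,0,5]],[0.34,[0,0,0],[0,0,0]]]'|grep finger; g
python3 -m crank '[[0.34,[0,0,0],[0,0,5]],[0.34,[0,0,0],[0,0,0]]]'|grep finger; g; python3 -c "
from h import *
state()"
```

```text
finger_force: 0.1
t 33.65 pos [0.5506 0.1477 0.2498] yaw 125.9 j6 -26.6 w 0.0618 F [-0.61  0.69  0.5 ] Tq [-0.044  0.018  0.041]
shift [ 0.0001 -0.0001 -0.0027] turn [ 3.0000e-02 -5.0000e-02  1.6794e+02]
finger_force: 0.1
t 33.85 pos [0.5506 0.1477 0.2498] yaw 121.1 j6 -21.8 w 0.0618 F [-0.46  0.53  0.81] Tq [-0.075  0.021 -0.007]
shift [ 0.0001 -0.0001 -0.0027] turn [ 2.0000e-02 -5.0000e-02  1.6311e+02]
finger_force: 0.1
t 34.05 pos [0.5506 0.1477 0.2496] yaw 116.2 j6 -16.9 w 0.0618 F [-0.55  1.08 -0.53] Tq [-0.049  0.025  0.009]
shift [ 0.0001 -0.0001 -0.0029] turn [ 2.0000e-02 -4.0000e-02  1.5817e+02]
finger_force: 0.1
t 34.25 pos [0.5505 0.1477 0.2495] yaw 111.2 j6 -11.9 w 0.062 F [ 0.16 -0.4   0.08] Tq [-0.072  0.055 -0.017]
shift [ 0.    -0.    -0.003] turn [ 1.000e-02 -3.000e-02  1.532e+02]
underside over cap mm -0.1 n 1556 tilt 0.2 wing ang 13.4 2179 wing top 0.0708
```

```bash
g(){ python3 -c "
from h import *
go(.5505,.1477,.2525,-42)"|head -1|cut -c1-200; }
python3 -m crank '[[0.34,[0,0,0],[0,0,4]],[0.34,[0,0,0],[0,0,0]]]'|grep finger; g
python3 -m crank '[[0.34,[0,0,0],[0,0,4]],[0.34,[0,0,0],[0,0,0]]]'|grep finger; g
python3 -m crank '[[0.34,[0,0,0],[0,0,4]],[0.34,[0,0,0],[0,0,0]]]'|grep finger; g
python3 -c "
from h import *
state()"
```

```text
finger_force: 0.2
t 34.5 pos [0.5505 0.1477 0.2494] yaw 107.2 j6 -7.9 w 0.062 F [ 0.58 -0.18 -0.19] Tq [-0.067  0.107 -0.019]
finger_force: 0.2
t 34.7 pos [0.5505 0.1477 0.2493] yaw 103.2 j6 -3.9 w 0.0619 F [ 0.28 -0.48  1.09] Tq [-0.063  0.034 -0.013]
finger_force: 0.2
t 34.9 pos [0.5505 0.1477 0.2493] yaw 99.2 j6 0.1 w 0.0621 F [-0.06  0.14  0.4 ] Tq [-0.057  0.069 -0.035]
underside over cap mm -0.1 n 1565 tilt 0.1 wing ang 1.6 2193 wing top 0.071
```

```bash
g(){ python3 -c "
from h import *
go(.5505,.1477,.2525,-42)"|head -1|cut -c1-200; }
python3 -m crank '[[0.34,[0,0,0],[0,0,3]],[0.34,[0,0,0],[0,0,0]]]'|grep finger; g
python3 -m crank '[[0.34,[0,0,0],[0,0,3]],[0.34,[0,0,0],[0,0,0]]]'|grep finger; g
python3 -m crank '[[0.34,[0,0,0],[0,0,3]],[0.34,[0,0,0],[0,0,0]]]'|grep finger; g
python3 -m crank '[[0.34,[0,0,0],[0,0,3]],[0.34,[0,0,0],[0,0,0]]]'|grep finger; g
python3 -c "
from h import *
state()"
```

```text
finger_force: 0.3
t 35.15 pos [0.5505 0.1477 0.2493] yaw 96.2 j6 3.2 w 0.0621 F [-0.2  -0.68  1.04] Tq [-0.134  0.059 -0.022]
finger_force: 0.3
t 35.35 pos [0.5505 0.1477 0.2493] yaw 93.2 j6 6.2 w 0.062 F [-0.4  -0.02  1.38] Tq [-0.09   0.04   0.053]
finger_force: 0.3
t 35.55 pos [0.5505 0.1477 0.2493] yaw 90.2 j6 9.2 w 0.0622 F [-0.05 -0.05  0.54] Tq [-0.064  0.014  0.097]
finger_force: 0.3
t 35.75 pos [0.5505 0.1477 0.2493] yaw 87.2 j6 12.2 w 0.0619 F [-0.82  0.1   0.75] Tq [-0.025  0.075  0.022]
underside over cap mm -0.1 n 1573 tilt 0.1 wing ang -10.2 2194 wing top 0.0709
```

```bash
python3 -c "
from h import *
s=snap('wrist'); cv2.imwrite('pics/i.png',cv2.resize(cv2.cvtColor(s['color'],cv2.COLOR_RGB2BGR)[160:320,130:390],None,fx=3,fy=3,interpolation=cv2.INTER_CUBIC))"
```

```text
(no output)
```

View pics/i.png

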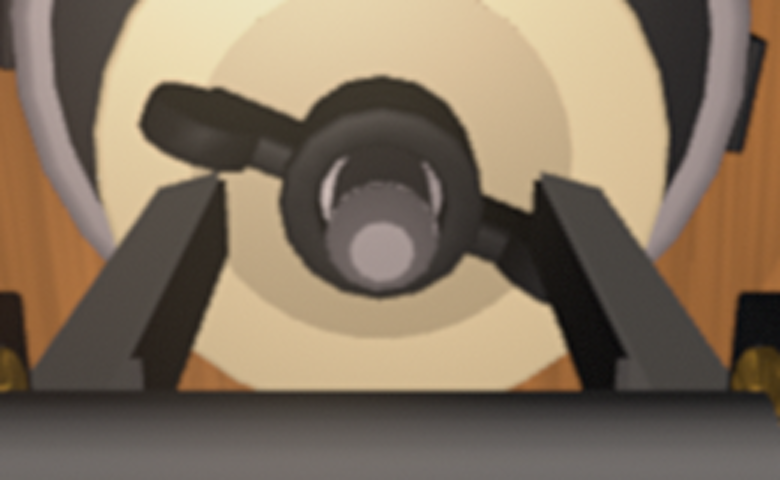

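The crop shows the left finger (215,175) bearing on the left wing (200,130), and the right finger over the other wing. The nut is still turning with no sharp resistance, so I'll continue.

```bash
g(){ python3 -c "
from h import *
go(.5505,.1477,.2525,-42)"|head -1|cut -c1-200; }
python3 -m crank '[[0.34,[0,0,0],[0,0,3]],[0.34,[0,0,0],[0,0,0]]]'|grep finger; g
python3 -m crank '[[0.34,[0,0,0],[0,0,3]],[0.34,[0,0,0],[0,0,0]]]'|grep finger; g
python3 -m crank '[[0.34,[0,0,0],[0,0,3]],[0.34,[0,0,0],[0,0,0]]]'|grep finger; g
python3 -m crank '[[0.34,[0,0,0],[0,0,3]],[0.34,[0,0,0],[0,0,0]]]'|grep finger; g
python3 -m crank '[[0.34,[0,0,0],[0,0,3]],[0.34,[0,0,0],[0,0,0]]]'|grep finger; g
python3 -c "
from h import *
state()"
```

```text
finger_force: 0.3
t 36.05 pos [0.5505 0.1476 0.2493] yaw 84.1 j6 15.2 w 0.0622 F [-0.74 -0.34  1.48] Tq [-0.087  0.029  0.061]
finger_force: 0.3
t 36.25 pos [0.5505 0.1477 0.2493] yaw 81.1 j6 18.2 w 0.0624 F [-0.92 -0.54  0.14] Tq [-0.089  0.091  0.009]
finger_force: 0.3
t 36.45 pos [0.5505 0.1477 0.2493] yaw 78.1 j6 21.2 w 0.062 F [0.37 0.06 0.28] Tq [-0.099  0.072 -0.039]
finger_force: 0.3
t 36.65 pos [0.5505 0.1477 0.2493] yaw 75.1 j6 24.2 w 0.0621 F [-0.38  0.07  0.18] Tq [-0.049  0.122  0.018]
finger_force: 0.3
t 36.85 pos [0.5505 0.1477 0.2492] yaw 72.1 j6 27.2 w 0.0621 F [-0.06  0.22 -0.2 ] Tq [-0.112  0.112 -0.028]
underside over cap mm -0.1 n 1589 tilt 0.1 wing ang -25.1 2196 wing top 0.0708
```

```bash
g(){ python3 -c "
from h import *
go(.5505,.1477,.2525,-42)"|head -1|cut -c1-200; }
python3 -m crank '[[0.34,[0,0,0],[0,0,4]],[0.34,[0,0,0],[0,0,0]]]'|grep finger; g
python3 -m crank '[[0.34,[0,0,0],[0,0,4]],[0.34,[0,0,0],[0,0,0]]]'|grep finger; g
python3 -m crank '[[0.34,[0,0,0],[0,0,4]],[0.34,[0,0,0],[0,0,0]]]'|grep finger; g
python3 -m crank '[[0.34,[0,0,0],[0,0,4]],[0.34,[0,0,0],[0,0,0]]]'|grep finger; g
python3 -m crank '[[0.34,[0,0,0],[0,0,4]],[0.34,[0,0,0],[0,0,0]]]'|grep finger; g
python3 -c "
from h import *
state()"
```

```text
finger_force: 0.3
t 37.1 pos [0.5505 0.1477 0.2492] yaw 68.1 j6 31.2 w 0.062 F [0.34 0.5  1.05] Tq [-0.117  0.124  0.011]
finger_force: 0.3
t 37.3 pos [0.5505 0.1477 0.2492] yaw 64.2 j6 35.2 w 0.062 F [-0.11 -0.76  0.72] Tq [-0.059  0.072  0.012]
finger_force: 0.3
t 37.5 pos [0.5505 0.1477 0.2493] yaw 60.2 j6 39.1 w 0.0621 F [ 0.22 -0.52  1.27] Tq [-0.039  0.141 -0.045]
finger_force: 0.4
t 37.7 pos [0.5505 0.1476 0.2492] yaw 56.2 j6 43.1 w 0.0619 F [-0.22  0.06  0.72] Tq [-0.077  0.119 -0.024]
finger_force: 0.7
t 37.9 pos [0.5505 0.1476 0.2494] yaw 52.2 j6 47.1 w 0.062 F [0.01 0.29 1.16] Tq [-0.081  0.15   0.058]
underside over cap mm -0.1 n 1606 tilt 0.1 wing ang -44.4 2176 wing top 0.0709
```

Finger force is starting to rise, so I'll take smaller steps.

```bash
g(){ python3 -c "
from h import *
go(.5505,.1477,.2525,-42)"|head -1|cut -c1-200; }
python3 -m crank '[[0.34,[0,0,0],[0,0,2]],[0.34,[0,0,0],[0,0,0]]]'|grep finger; g
python3 -m crank '[[0.34,[0,0,0],[0,0,2]],[0.34,[0,0,0],[0,0,0]]]'|grep finger; g
python3 -m crank '[[0.34,[0,0,0],[0,0,2]],[0.34,[0,0,0],[0,0,0]]]'|grep finger; g
python3 -m crank '[[0.34,[0,0,0],[0,0,2]],[0.34,[0,0,0],[0,0,0]]]'|grep finger; g
```

```text
finger_force: 0.9
t 38.15 pos [0.5504 0.1475 0.2494] yaw 50.2 j6 49.2 w 0.0618 F [-0.91 -0.97  0.88] Tq [-0.198  0.167  0.004]
finger_force: 1.0
t 38.35 pos [0.5505 0.1475 0.2494] yaw 48.1 j6 51.2 w 0.0622 F [ 0.68 -1.1  -0.01] Tq [-0.179  0.186 -0.02 ]
finger_force: 1.0
t 38.55 pos [0.5505 0.1476 0.2494] yaw 46.1 j6 53.2 w 0.062 F [ 0.33 -0.48  1.48] Tq [-0.157  0.157  0.043]
finger_force: 1.2
t 38.75 pos [0.5505 0.1476 0.2494] yaw 44.1 j6 55.2 w 0.0617 F [-0.16 -0.57  1.96] Tq [-0.156  0.193  0.001]
```

```bash
g(){ python3 -c "
from h import *
go(.5505,.1477,.2525,-42)"|head -1|cut -c1-200; }
python3 -m crank '[[0.34,[0,0,0],[0,0,2]],[0.34,[0,0,0],[0,0,0]]]'|grep finger; g
python3 -m crank '[[0.34,[0,0,0],[0,0,2]],[0.34,[0,0,0],[0,0,0]]]'|grep finger; g
python3 -m crank '[[0.34,[0,0,0],[0,0,2]],[0.34,[0,0,0],[0,0,0]]]'|grep finger; g
python3 -m crank '[[0.34,[0,0,0],[0,0,2]],[0.34,[0,0,0],[0,0,0]]]'|grep finger; g
python3 -c "
from h import *
s=state()"
```

```text
finger_force: 1.3
t 38.95 pos [0.5505 0.1476 0.2494] yaw 42.1 j6 57.2 w 0.0622 F [-1.09 -0.48  2.64] Tq [-0.207  0.192 -0.009]
finger_force: 1.4
t 39.15 pos [0.5505 0.1476 0.2494] yaw 40.1 j6 59.2 w 0.062 F [ 0.28 -0.66  2.24] Tq [-0.241  0.264  0.051]
finger_force: 1.5
t 39.35 pos [0.5505 0.1476 0.2494] yaw 38.1 j6 61.2 w 0.0621 F [ 0.55 -0.18  2.42] Tq [-0.248  0.301 -0.021]
finger_force: 1.6
t 39.55 pos [0.5505 0.1476 0.2494] yaw 36.1 j6 63.2 w 0.0622 F [-1.28 -0.61  2.76] Tq [-0.287  0.31   0.03 ]
underside over cap mm -0.1 n 1547 tilt 0.2 wing ang -56.4 1964 wing top 0.0712
```

```bash
python3 -c "
from h import *
s=snap('wrist'); cv2.imwrite('pics/j.png',cv2.resize(cv2.cvtColor(s['color'],cv2.COLOR_RGB2BGR)[160:320,130:390],None,fx=3,fy=3,interpolation=cv2.INTER_CUBIC))"
```

```text
(no output)
```

View pics/j.png

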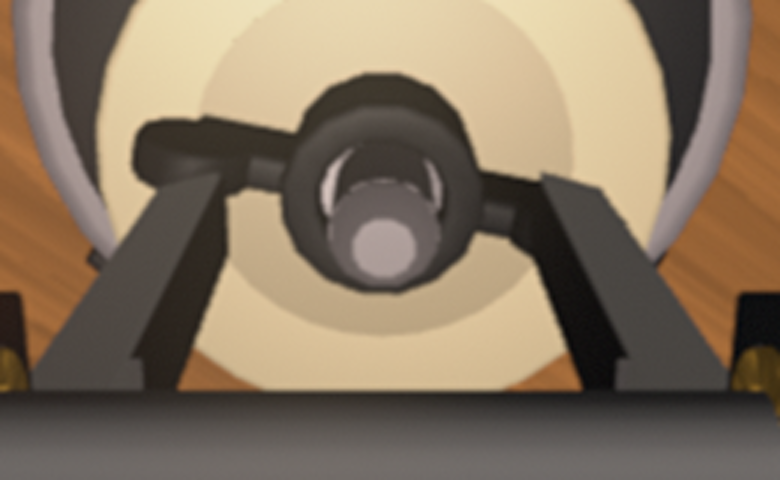

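The wings now lag about 8° behind the fingers compared with the last crop: the left wing tip has moved from (150,115) to (140,150) while the finger tips stayed at (215,175). I'll check the contact geometry from the depth.

```bash
python3 -c "
from h import *
s=snap('wrist');o=robot.get_obs();C=cloud(s)
R=Ro.from_euler('xyz',o['ee_rot']).as_matrix();cap=np.median(C[...,2][(abs(C[...,2]-.235)<.008)])
D=(C-np.array([.5505,.1476,0]))@R; z=C[...,2]-cap; r=np.hypot(D[...,0],D[...,1])
print('cap',cap,'tip over cap',o['tool_pos'][2]-cap)
for lo,hi in((.004,.03),(.030,.036),(.036,.040),(.04,.06)):
  q=(z>lo)&(z<hi)&(r<.062)&(r>.024)
  for sg in(-1,1):
    k=q&(np.sign(D[...,1])==sg)
    print(lo,hi,sg,k.sum(),[ (round(a*1e3),)+tuple(np.round(1e3*np.percentile(D[...,0][k&(abs(D[...,1]*sg-a)<.002)],[2,50,98]),1)) for a in(.026,.03,.034,.038,.042,.046,.05,.054) if (k&(abs(D[...,1]*sg-a)<.002)).sum()>5])
"
```

```text
cap 0.23484531811714474 tip over cap 0.014527555277178056
0.004 0.03 -1 512 [(26, np.float64(2.5), np.float64(9.8), np.float64(11.6)), (30, np.float64(2.7), np.float64(11.9), np.float64(12.8)), (34, np.float64(11.8), np.float64(12.8), np.float64(13.5)), (38, np.float64(12.9), np.float64(13.6), np.float64(14.3)), (42, np.float64(13.9), np.float64(14.6), np.float64(15.3)), (46, np.float64(14.7), np.float64(15.4), np.float64(16.0)), (50, np.float64(8.0), np.float64(14.5), np.float64(16.2))]
0.004 0.03 1 307 [(26, np.float64(-8.1), np.float64(-1.6), np.float64(0.6)), (30, np.float64(-8.9), np.float64(-1.3), np.float64(-0.3)), (34, np.float64(-2.0), np.float64(-1.1), np.float64(-0.5))]
0.03 0.036 -1 383 [(26, np.float64(7.3), np.float64(9.5), np.float64(11.0)), (30, np.float64(-2.7), np.float64(8.7), np.float64(12.4)), (34, np.float64(9.0), np.float64(11.9), np.float64(13.3)), (38, np.float64(8.7), np.float64(13.5), np.float64(14.1)), (42, np.float64(7.0), np.float64(13.8), np.float64(15.1)), (46, np.float64(5.6), np.float64(11.7), np.float64(15.5)), (50, np.float64(6.7), np.float64(9.7),
[... 331 characters left out ...]
p.float64(13.9)), (42, np.float64(7.1), np.float64(9.9), np.float64(13.6))]
0.036 0.04 1 47 [(30, np.float64(-7.9), np.float64(1.1), np.float64(7.5)), (34, np.float64(7.4), np.float64(9.0), np.float64(9.5))]
0.04 0.06 -1 451 [(30, np.float64(-8.1), np.float64(1.9), np.float64(9.1)), (34, np.float64(8.1), np.float64(9.1), np.float64(9.5)), (38, np.float64(8.7), np.float64(9.1), np.float64(9.5)), (42, np.float64(8.5), np.float64(9.1), np.float64(9.5))]
0.04 0.06 1 455 [(30, np.float64(-8.2), np.float64(0.1), np.float64(7.8)), (34, np.float64(7.3), np.float64(8.9), np.float64(9.6)), (38, np.float64(8.8), np.float64(9.2), np.float64(9.6)), (42, np.float64(8.6), np.float64(9.1), np.float64(9.6))]
```

```bash
g(){ python3 -c "
from h import *
o=robot.get_obs();print(np.round(o['joint_torque'],3)[3:],np.round(o['wrist_torque'],3),o['finger_force'],o['time'])
state()"; }
g
python3 -m crank '[[0.34,[0,0,0],[0,0,2]],[0.34,[0,0,0],[0,0,0]]]'|grep finger; g
python3 -m crank '[[0.34,[0,0,0],[0,0,2]],[0.34,[0,0,0],[0,0,0]]]'|grep finger; g
```

```text
[ 0.36  -0.436  0.029] [-0.232  0.319  0.069] 1.6826397087424994 39.7
underside over cap mm -0.1 n 1546 tilt 0.2 wing ang -56.4 1964 wing top 0.0711
finger_force: 1.8
[ 0.424 -0.5    0.184] [-0.259  0.362  0.054] 1.8411870970535205 39.95
underside over cap mm -0.1 n 1543 tilt 0.1 wing ang -58.2 1947 wing top 0.0714
finger_force: 1.9
[ 0.443 -0.54   0.178] [-0.288  0.377  0.051] 1.9029169902205467 40.2
underside over cap mm -0.1 n 1548 tilt 0.1 wing ang -59.2 1901 wing top 0.0713
```

```bash
python3 -m crank '[[0.34,[0,0,0],[0,0,-8]],[0.34,[0,0,0],[0,0,-8]],[0.34,[0,0,0],[0,0,-8]],[0.34,[0,0,0],[0,0,-8]],[0.34,[0,0,0],[0,0,-8]],[0.34,[0,0,0],[0,0,-8]],[0.34,[0,0,0],[0,0,-8]],[0.34,[0,0,0],[0,0,-8]]]'
python3 -m crank '[[0.34,[0,0,0.004],[0,0,-8]],[0.34,[0,0,0.004],[0,0,-6]],[0.34,[0,0,0],[0,0,0]],[0.34,[0,0,0],[0,0,0]]]'
python3 -c "
from h import *
go(.5505,.1477,.240,112)
s=state()
cv2.imwrite('pics/k.png',cv2.resize(cv2.cvtColor(s['color'],cv2.COLOR_RGB2BGR)[160:320,130:390],None,fx=3,fy=3,interpolation=cv2.INTER_CUBIC))"
```

```text
time: 41.05
tool_pos: [0.5508, 0.1482, 0.2494]
ee_rot: [3.141, -0.001, 1.683]
wrist_force: [-0.2, -0.1, 3.1]
width: 0.0622
finger_force: 1.6
time: 41.45
tool_pos: [0.5517, 0.148, 0.2488]
ee_rot: [3.131, 0.002, 1.922]
wrist_force: [-2.7, -1.9, 21.3]
width: 0.0619
finger_force: 10.2
t 41.45 pos [0.5517 0.148  0.2488] yaw 110.1 j6 -10.8 w 0.0619 F [-2.73 -1.94 21.33] Tq [-0.449  1.106  0.11 ]
shift [ 0.0001 -0.0014  0.0088] turn [ 0.61  0.12 -1.9 ]
underside over cap mm -0.1 n 1552 tilt 0.4 wing ang 17.8 1987 wing top 0.0713
```

View pics/k.png

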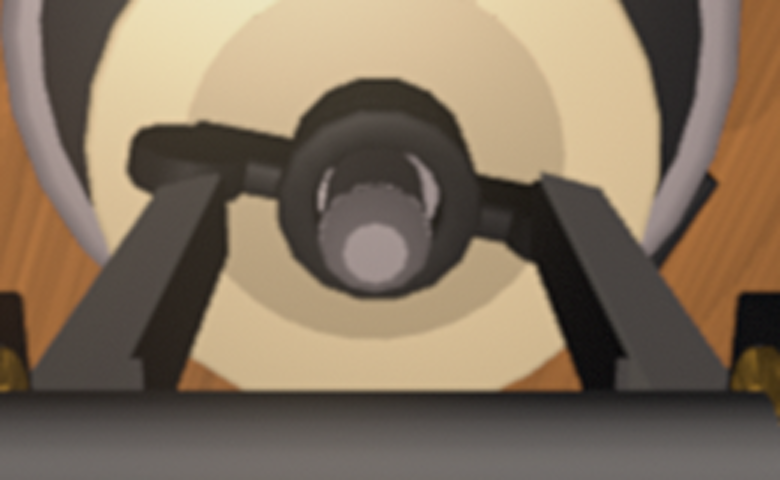

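That explains it. The fingers had ridden up onto the wings' low necks and dragged the nut back: the wings sit in the same place against the fingers as before, and Fz is 21 N. I'll lift off, align perpendicular to the wings, grip the hub low, and twist from there.

```bash
python3 -m crank '[[0.34,[0,0,-0.009],[0,0,0]],[0.34,[0,0,-0.03],[0,0,0]],[0.34,[0,0,-0.01],[0,0,0]],[0.34,[0,0,0],[0,0,-7.5]],[0.34,[0,0,0],[0,0,-8]],[0.34,[0,0,0],[0,0,-8]],[0.34,[0,0,0],[0,0,-8]],[0.34,[0,0,0],[0,0,-8]]]'
python3 -m crank '[[0.34,[0,0,0],[0,0,-8]],[0.34,[0,0,0],[0,0,-8]],[0.34,[0,0,0],[0,0,-8]],[0.34,[0,0,0],[0,0,-8]],[0.34,[0,0,0],[0,0,-6]],[0.34,[0,0,0],[0,0,0]],[0.34,[0,0,0],[0,0,0]]]'
python3 -c "
from h import *
go(.5505,.1477,.240,187.6)
s=state()"
```

```text
time: 42.3
tool_pos: [0.5505, 0.148, 0.2888]
ee_rot: [-3.141, -0.002, 2.616]
wrist_force: [0.6, 0.6, -1.2]
width: 0.0623
finger_force: 0.0
time: 43.0
tool_pos: [0.5504, 0.1479, 0.2893]
ee_rot: [3.141, -0.001, -3.012]
wrist_force: [-0.7, 0.1, 0.1]
width: 0.0621
finger_force: 0.0
t 43.0 pos [0.5504 0.1479 0.2893] yaw -172.6 j6 -88.1 w 0.0621 F [-0.68  0.11  0.1 ] Tq [0.038 0.012 0.022]
shift [-0.0001 -0.0002  0.0493] turn [ 0.02 -0.07 -0.19]
underside over cap mm 0.1 n 1226 tilt 0.6 wing ang 8.5 601 wing top 0.037
```

```bash
python3 -m crank '[[0.34,[0,0,0.02],[0,0,0]],[0.34,[0,0,0.022],[0,0,0]],[0.34,[0,0,0.006],[0,0,0]],[0.34,[0,0,0],[0,0,0]],[0.5,[0,0,0],[0,0,0]],[0.8,[0,0,0],[0,0,0]],[0.8,[0,0,0],[0,0,0]],[0.8,[0,0,0],[0,0,0]]]'
python3 -c "
from h import *
go(.5505,.1477,.240,187.6)
s=state()"
```

```text
time: 43.85
tool_pos: [0.5516, 0.1448, 0.2447]
ee_rot: [-3.136, 0.004, -3.013]
wrist_force: [0.3, -11.2, 4.5]
width: 0.0337
finger_force: 13.7
t 43.85 pos [0.5516 0.1448 0.2447] yaw -172.7 j6 -88.2 w 0.0337 F [  0.29 -11.16   4.51] Tq [-1.946 -0.128  0.021]
shift [0.0008 0.0031 0.0046] turn [-0.34  0.22 -0.25]
underside over cap mm 0.7 n 1393 tilt 2.1 wing ang 7.3 742 wing top 0.0372
```

```bash
python3 -m crank '[[0.34,[0,0,0],[0,0,0]],[0.34,[0,0,0],[0,0,0]],[0.34,[0,0,0],[0,0,0]],[0.34,[0,0,0],[0,0,0]]]'
python3 - <<'E'
from h import *
go(.5505,.1477,.240,187.6)
s=state();o=robot.get_obs();C=cloud(s)
R=Ro.from_euler('xyz',o['ee_rot']).as_matrix()
D=(C-np.r_[o['tool_pos'][:2],0])@R; z=(C[...,2]-.2348)*1e3; X=D[...,0]*1e3; Y=D[...,1]*1e3
# height map in tool frame, mm over cap
for y in range(-60,61,6):
    print(y,[int(np.max(z[(abs(X-x)<3)&(abs(Y-y)<3)])) if ((abs(X-x)<3)&(abs(Y-y)<3)).sum()>2 else None for x in range(-60,67,6)])
E
```

```text
time: 44.3
tool_pos: [0.5503, 0.1479, 0.2422]
ee_rot: [3.141, -0.0, -3.01]
wrist_force: [-0.3, 0.2, -0.1]
width: 0.0581
finger_force: 0.0
t 44.3 pos [0.5503 0.1479 0.2422] yaw -172.5 j6 -88.2 w 0.0581 F [-0.26  0.23 -0.14] Tq [-0.027  0.031  0.061]
shift [-0.0002 -0.0002  0.0022] turn [ 0.01 -0.01 -0.07]
underside over cap mm 0.1 n 1769 tilt 0.6 wing ang 3.5 1304 wing top 0.0681
-60 [None, None, None, None, None, None, None, 1, 1, 1, 1, 1, 1, 140, 143, 143, 1, None, None, -121, -121, -122]
-54 [None, None, None, None, None, None, None, None, 1, 1, 1, 1, 149, 149, 149, 149, 148, 1, 0, -122, -122, -121]
-48 [None, None, None, None, None, None, None, None, None, 0, 1, 1, 149, 150, 161, 150, 150, 1, 1, 0, -122, -122]
-42 [None, 0, 1, 0, 0, None, None, None, None, None, 1, 103, 149, 150, 161, 150, 150, 1, 1, 1, -1, -121]
-36 [None, 0, 0, 1, 1, 1, 1, 0, None, 1, 1, 105, 149, 150, 161, 150, 150, 1, 1, 1, 1, -121]
-30 [None, 1, 0, 1, 1, 1, 1, 1, 120, 126, 132, 143, 149, 150, 161, 150, 149, 1, 1, 1, 1, 0]
-24 [None, 1, 1, 1, 1, 1, 1, 1, 1, 29, 29, 28, 1, 153, 161, 143, 1, 2, 1, 1, 1, 0]
-18 [
[... 641 characters left out ...]
one, 1, 1, 1, 1, 1, 2, 1, 1, 1, 29, 1, 1, 154, 161, 144, 2, 1, 1, 1, 1, 0]
30 [None, 0, 1, 1, 1, 1, 2, 2, 120, 127, 132, 140, 145, 154, 161, 150, 150, 1, 1, 1, 1, -121]
36 [None, 1, 1, 1, 1, 1, 1, 0, 0, 1, 1, 101, 108, 154, 161, 150, 149, 0, 1, 1, 0, -122]
42 [None, 0, 0, 1, 0, None, None, None, None, None, 1, 102, 106, 154, 160, 150, 150, 1, 1, 1, -122, -121]
48 [None, None, None, None, None, None, None, None, None, 0, 1, 1, 0, 154, 161, 150, 150, 2, 1, -2, -121, -122]
54 [None, None, None, None, None, None, None, None, 1, 1, 1, 1, 1, 153, 149, 149, 148, 0, None, -122, -121, -122]
60 [None, None, None, None, None, None, None, 0, 0, 1, 1, 1, 1, 140, 143, 143, 0, None, -122, -121, -121, -122]
```

The height map shows the nut square and undamaged, with the hub at 30–31 mm all round and wings at 29–37 mm along tool x. The pads had been too high on it. I'll go lower, with the tip about 3 mm above the cap, and push on the wings again.

```bash
python3 -m crank '[[0.34,[0,0,0.0022],[0,0,0]],[0.34,[0,0,0.0015],[0,0,0]],[0.34,[0,0,0],[0,0,8]],[0.34,[0,0,0],[0,0,8]],[0.34,[0,0,0],[0,0,8]],[0.34,[0,0,0],[0,0,8]],[0.34,[0,0,0],[0,0,8]],[0.34,[0,0,0],[0,0,8]]]'
python3 -m crank '[[0.34,[0,0,0],[0,0,8]],[0.34,[0,0,0],[0,0,8]],[0.34,[0,0,0],[0,0,8]],[0.34,[0,0,0],[0,0,8]],[0.34,[0,0,0],[0,0,8]]]'
python3 -c "
from h import *
go(.5505,.1477,.238,187.6)
s=state()"
```

```text
time: 45.15
tool_pos: [0.5502, 0.1475, 0.2378]
ee_rot: [-3.141, -0.001, 2.429]
wrist_force: [0.4, 0.6, -0.3]
width: 0.0621
finger_force: 0.0
time: 45.65
tool_pos: [0.5502, 0.1476, 0.2378]
ee_rot: [-3.14, -0.0, 1.731]
wrist_force: [0.2, -0.5, -0.1]
width: 0.0621
finger_force: 0.1
t 45.65 pos [0.5502 0.1476 0.2378] yaw 99.2 j6 0.1 w 0.0621 F [ 0.24 -0.49 -0.14] Tq [-0.025  0.005 -0.007]
shift [ 0.0001  0.0003 -0.0002] turn [-6.000e-02 -6.000e-02 -8.842e+01]
underside over cap mm -0.1 n 1758 tilt 0.1 wing ang 2.9 3008 wing top 0.0704
```

```bash
g(){ python3 -c "
from h import *
o=robot.get_obs();print(round(np.degrees(o['ee_rot'][2]),1),np.round(o['joint_torque'],3)[3:],np.round(o['wrist_torque'],3),np.round(o['wrist_force'],1),o['finger_force'],o['time'])
state()"; }
python3 -m crank '[[0.34,[0,0,0],[0,0,6]],[0.34,[0,0,0],[0,0,6]],[0.34,[0,0,0],[0,0,6]],[0.34,[0,0,0],[0,0,6]]]'|grep finger; g
python3 -m crank '[[0.34,[0,0,0],[0,0,4]],[0.34,[0,0,0],[0,0,4]],[0.34,[0,0,0],[0,0,0]]]'|grep finger; g
python3 -m crank '[[0.34,[0,0,0],[0,0,4]],[0.34,[0,0,0],[0,0,4]],[0.34,[0,0,0],[0,0,0]]]'|grep finger; g
python3 -m crank '[[0.34,[0,0,0],[0,0,3]],[0.34,[0,0,0],[0,0,0]]]'|grep finger; g
```

```text
finger_force: 0.1
75.4 [ 0.067 -0.008 -0.858] [-0.1    0.113  0.053] [-0.3  0.1 -0.6] 0.06692920869681984 46.1
underside over cap mm -0.1 n 1775 tilt 0.2 wing ang -20.8 3006 wing top 0.0704
finger_force: 0.0
67.7 [ 0.067 -0.028  0.307] [-0.077  0.034 -0.023] [ 0.3  0.2 -1.3] 0.0 46.45
underside over cap mm -0.1 n 1770 tilt 0.3 wing ang -28.7 3004 wing top 0.0703
finger_force: 0.0
59.7 [ 0.063 -0.038  0.307] [-0.049  0.122  0.003] [-1.   0.7 -0.4] 0.0 46.8
underside over cap mm -0.1 n 1780 tilt 0.3 wing ang -36.6 3010 wing top 0.0705
finger_force: 0.0
56.7 [ 0.062 -0.04   0.216] [-0.029  0.062  0.025] [-0.9  1.1  0.3] 0.0 47.05
underside over cap mm -0.1 n 1768 tilt 0.2 wing ang -39.6 3017 wing top 0.0708
```

```bash
g(){ python3 -c "
from h import *
o=robot.get_obs();print(round(np.degrees(o['ee_rot'][2]),1),np.round(o['joint_torque'],3)[3:],np.round(o['wrist_torque'],3),np.round(o['wrist_force'],1),o['finger_force'],o['time'])
state()"; }
python3 -m crank '[[0.34,[0,0,0],[0,0,3]],[0.34,[0,0,0],[0,0,0]]]'|grep finger; g
python3 -m crank '[[0.34,[0,0,0],[0,0,3]],[0.34,[0,0,0],[0,0,0]]]'|grep finger; g
python3 -m crank '[[0.34,[0,0,0],[0,0,3]],[0.34,[0,0,0],[0,0,0]]]'|grep finger; g
python3 -m crank '[[0.34,[0,0,0],[0,0,3]],[0.34,[0,0,0],[0,0,0]]]'|grep finger; g
```

```text
finger_force: 0.0
53.6 [ 0.058 -0.045  0.216] [-0.046  0.092 -0.044] [-0.3  0.1 -0.5] 0.00021240366436359182 47.3
underside over cap mm -0.0 n 1784 tilt 0.4 wing ang -42.6 2979 wing top 0.0706
finger_force: 0.0
50.6 [ 0.052 -0.045  0.216] [-0.079  0.136 -0.017] [ 0.5 -0.  -0.5] 0.006378470307026873 47.55
underside over cap mm -0.1 n 1779 tilt 0.4 wing ang -45.6 2962 wing top 0.0705
finger_force: 0.0
47.6 [ 0.048 -0.042  0.217] [-0.042  0.083  0.025] [0.1 0.2 0.2] 0.012053382174599392 47.8
underside over cap mm -0.1 n 1779 tilt 0.2 wing ang -48.5 2956 wing top 0.0705
finger_force: 0.0
44.6 [ 0.035 -0.032  0.218] [-0.017  0.134  0.054] [-0.8 -0.5 -0.1] 0.046533319509762805 48.05
underside over cap mm -0.1 n 1788 tilt 0.3 wing ang -51.6 2938 wing top 0.0704
```

```bash
g(){ python3 -c "
from h import *
o=robot.get_obs();print(round(np.degrees(o['ee_rot'][2]),1),np.round(o['joint_torque'],3)[3:],np.round(o['wrist_torque'],3),np.round(o['wrist_force'],1),round(float(o['finger_force']),2),o['time'])"; }
python3 -m crank '[[0.34,[0,0,0],[0,0,3]],[0.34,[0,0,0],[0,0,3]],[0.34,[0,0,0],[0,0,0]]]'|grep finger; g
python3 -m crank '[[0.34,[0,0,0],[0,0,3]],[0.34,[0,0,0],[0,0,3]],[0.34,[0,0,0],[0,0,0]]]'|grep finger; g
python3 -m crank '[[0.34,[0,0,0],[0,0,3]],[0.34,[0,0,0],[0,0,3]],[0.34,[0,0,0],[0,0,0]]]'|grep finger; g
python3 -m crank '[[0.34,[0,0,0],[0,0,3]],[0.34,[0,0,0],[0,0,3]],[0.34,[0,0,0],[0,0,0]]]'|grep finger; g; python3 -c "
from h import *
state()"
```

```text
finger_force: 0.2
38.6 [ 0.002 -0.001  0.236] [-0.054  0.116  0.029] [0.3 0.4 0.5] 0.18 48.4
finger_force: 0.6
32.6 [-0.056  0.051  0.261] [-0.035 -0.001  0.042] [ 0.9  0.4 -0.6] 0.62 48.7
finger_force: 0.8
26.7 [-0.109  0.104  0.268] [-0.006  0.025  0.056] [0.1 0.3 0.5] 0.75 49.0
finger_force: 1.3
20.7 [-0.166  0.199  0.299] [ 0.052 -0.005  0.088] [ 0.7  0.2 -1.4] 1.25 49.3
underside over cap mm -0.1 n 1797 tilt 0.2 wing ang -77.0 2697 wing top 0.0707
```

```bash
g(){ python3 -c "
from h import *
o=robot.get_obs();print(round(np.degrees(o['ee_rot'][2]),1),np.round(o['joint_torque'],3)[3:],np.round(o['wrist_torque'],3),np.round(o['wrist_force'],1),round(float(o['finger_force']),2),o['time'])"; }
python3 -m crank '[[0.34,[0,0,0],[0,0,3]],[0.34,[0,0,0],[0,0,0]]]'|grep finger; g
python3 -m crank '[[0.34,[0,0,0],[0,0,3]],[0.34,[0,0,0],[0,0,0]]]'|grep finger; g
python3 -m crank '[[0.34,[0,0,0],[0,0,3]],[0.34,[0,0,0],[0,0,0]]]'|grep finger; g
python3 -m crank '[[0.34,[0,0,0],[0,0,3]],[0.34,[0,0,0],[0,0,0]]]'|grep finger; g; python3 -c "
from h import *
state()"
```

```text
finger_force: 1.9
17.6 [-0.237  0.3    0.333] [0.151 0.021 0.118] [ 0.8  0.9 -0.1] 1.86 49.55
finger_force: 2.0
14.6 [-0.3    0.376  0.34 ] [ 0.189 -0.06   0.141] [1.3 0.9 0.4] 2.03 49.75
finger_force: 2.0
11.6 [-0.363  0.415  0.335] [ 0.235 -0.137  0.144] [ 1.3  1.8 -0.6] 1.97 49.95
finger_force: 2.3
8.6 [-0.419  0.489  0.356] [ 0.267 -0.09   0.168] [ 2.4  1.5 -0.3] 2.27 50.15
underside over cap mm -0.1 n 1805 tilt 0.5 wing ang 89.5 2550 wing top 0.0708
```

```bash
g(){ python3 -c "
from h import *
o=robot.get_obs();print(round(np.degrees(o['ee_rot'][2]),1),np.round(o['joint_torque'],3)[3:],np.round(o['wrist_torque'],3),np.round(o['wrist_force'],1),round(float(o['finger_force']),2),o['time'])"; }
python3 -m crank '[[0.34,[0,0,0],[0,0,3]],[0.34,[0,0,0],[0,0,0]]]'|grep finger; g
python3 -m crank '[[0.34,[0,0,0],[0,0,3]],[0.34,[0,0,0],[0,0,0]]]'|grep finger; g
python3 -m crank '[[0.34,[0,0,0],[0,0,3]],[0.34,[0,0,0],[0,0,0]]]'|grep finger; g
python3 -m crank '[[0.34,[0,0,0],[0,0,3]],[0.34,[0,0,0],[0,0,0]]]'|grep finger; g; python3 -c "
from h import *
state()"
```

```text
finger_force: 2.8
5.6 [-0.494  0.591  0.396] [ 0.306 -0.15   0.198] [ 1.3  1.  -0.5] 2.83 50.4
finger_force: 2.9
2.6 [-0.55   0.67   0.401] [ 0.347 -0.183  0.149] [ 1.6  2.5 -0.7] 2.95 50.6
finger_force: 3.0
-0.4 [-0.627  0.757  0.4  ] [ 0.46  -0.238  0.219] [ 2.   2.1 -0.6] 2.97 50.8
finger_force: 4.0
-3.3 [-0.715  0.902  0.471] [ 0.465 -0.31   0.264] [ 2.2  1.9 -0.7] 3.99 51.0
underside over cap mm -0.1 n 1820 tilt 0.4 wing ang 75.9 2368 wing top 0.0699
```

```bash
g(){ python3 -c "
from h import *
o=robot.get_obs();print(round(np.degrees(o['ee_rot'][2]),1),np.round(o['joint_torque'],3)[3:],np.round(o['wrist_torque'],3),np.round(o['wrist_force'],1),round(float(o['finger_force']),2),o['time'])"; }
python3 -m crank '[[0.34,[0,0,0],[0,0,3]],[0.34,[0,0,0],[0,0,0]]]'|grep finger; g
python3 -m crank '[[0.34,[0,0,0],[0,0,3]],[0.34,[0,0,0],[0,0,0]]]'|grep finger; g
python3 -m crank '[[0.34,[0,0,0],[0,0,3]],[0.34,[0,0,0],[0,0,0]]]'|grep finger; g
python3 -c "
from h import *
state()"
```

```text
finger_force: 3.9
-6.4 [-0.826  1.006  0.463] [ 0.542 -0.363  0.305] [ 4.   1.8 -0. ] 3.93 51.25
finger_force: 3.8
-9.4 [-0.891  1.089  0.449] [ 0.57  -0.438  0.307] [ 2.4  2.4 -1.6] 3.76 51.45
finger_force: 4.8
-12.4 [-0.949  1.21   0.523] [ 0.654 -0.5    0.259] [3.5 3.2 0.1] 4.79 51.65
underside over cap mm -0.1 n 1831 tilt 0.4 wing ang 66.7 2362 wing top 0.0695
```

```bash
python3 -m crank '[[0.34,[0,0,0],[0,0,-6]],[0.34,[0,0,0],[0,0,-8]],[0.34,[0,0,0],[0,0,-8]],[0.34,[0,0,0],[0,0,-8]],[0.34,[0,0,0],[0,0,-8]],[0.34,[0,0,0],[0,0,-8]],[0.34,[0,0,0],[0,0,0]]]'
python3 -c "
from h import *
go(.5505,.1477,.238,0);state()"
python3 -m crank '[[0.34,[0,0,-0.02],[0,0,0]],[0.34,[0,0,-0.03],[0,0,0]],[0.34,[0,0,-0.04],[0,0,0]],[0.34,[0,0,-0.02],[0,0,0]],[0.34,[0,0,0],[0,0,0]],[0.34,[0,0,0],[0,0,0]]]'
python3 -c "
from h import *
go(.5505,.1477,.238,0);state();state('scene')"
```

```text
time: 52.4
tool_pos: [0.5495, 0.1465, 0.2384]
ee_rot: [3.141, 0.003, 0.584]
wrist_force: [0.1, -0.3, 0.2]
width: 0.0621
finger_force: 0.0
t 52.4 pos [0.5495 0.1465 0.2384] yaw 33.5 j6 65.8 w 0.0621 F [ 0.08 -0.29  0.2 ] Tq [-0.033  0.088 -0.011]
shift [ 0.0015 -0.0005  0.0004] turn [ 0.07  0.16 33.49]
underside over cap mm -0.1 n 1815 tilt 0.4 wing ang -64.8 2816 wing top 0.0708
time: 53.05
tool_pos: [0.5503, 0.1473, 0.348]
ee_rot: [3.142, 0.001, 0.583]
wrist_force: [0.6, 0.3, -0.1]
width: 0.0617
finger_force: 0.0
t 53.05 pos [0.5503 0.1473 0.348 ] yaw 33.4 j6 65.9 w 0.0617 F [ 0.57  0.35 -0.06] Tq [-0.033  0.13  -0.024]
shift [ 0.0005 -0.0002  0.11  ] turn [2.000e-02 5.000e-02 3.341e+01]
underside over cap mm -0.1 n 826 tilt 0.4 wing ang 53.8 396 wing top 0.0368
underside over cap mm -0.5 n 50 tilt 0.6 wing ang 54.2 76 wing top 0.0368
```

```bash
python3 -c "
from bench import robot
print(robot.close_job())"
```

```text
the job is handed in; nothing more can be done
None
```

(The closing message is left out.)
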